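# Pack the returns tray, snap its covers shut and set the tally sleeve

## Task

Pack the white two-bin tray for the stockroom shelf: put every loose tin in the shorter bin and every loose carton in the longer bin, then press both hinged covers down until their catches hold them fully shut. Turn the numbered tally sleeve on the tray's front deck until its scale shows, clicked in at the index bar, how many pieces (tins and cartons together) you packed. Leave the tape roll and the white jar where they stand.

Things in the scene. Friction and masses are not known exactly. Their poses are not given: they have to be found in the camera images.
- tray: white wooden packing tray fixed to the bench; origin on the bench under the middle of its two-bin box, z up, x across the bins away from the front deck, y along the row. Box 126 mm (x) by 436 mm (y), 8 mm walls with tops 60 mm above the bench. Shorter bin on the +y side, longer on the -y side. A deck 120 by 160 mm, 22 mm high, juts out at -x and carries the tally sleeve
- bin_tins (a point): centre of the inner floor of the shorter bin (for tins), 8 mm above the bench; axes as the tray. Inside 110 mm in x, 194 mm in y, 52 mm deep
- bin_cartons (a point): centre of the inner floor of the longer bin (for cartons), 8 mm above the bench; axes as the tray. Inside 110 mm in x, 218 mm in y, 52 mm deep
- cover_tins (a joint): angle (rad) of the shorter bin's plain wooden cover: 0 shut flat on the walls, up to 1.85 open (starts standing open). Hinged on the wall on the front-deck (-x) side, it swings over towards tray +x to shut. 139 mm from hinge to free edge, 200 mm along y, 6 mm thick, 100 g. A stiff hinge (0.1 N m) keeps it at any angle
- cover_cartons (a joint): the same for the longer bin's cover, 224 mm along y
- tins_pad (a point): middle of the dark press pad on the outer (when shut, upper) face of the shorter bin's cover, 112 mm from the hinge line; its x runs from hinge to free edge, y along the hinge, z out of the outer face. 66 mm above the bench when shut. At about 0.07 rad a lip under the free edge meets a sprung catch on the bin's far wall; 6 to 10 N down on the pad snaps it past, and it then stays shut
- cartons_pad (a point): the same pad on the longer bin's cover
- tins_hinge (a point): middle of the shorter bin's cover hinge line, at the cover's underside, 60 mm above the bench, tray x -63 mm; axes turn with the cover
- cartons_hinge (a point): middle of the longer bin's cover hinge line, likewise
- sleeve (a joint): turn (rad) of the tally sleeve about its upright axis, positive counter-clockwise from above. Detents every 0.5236 rad (30 degrees): the number at the index bar is this value / 0.5236, 0 to 9, with stops just past 0 and 9; it starts at 6 to 9. Clockwise from above lowers the number. Let go between two numbers it snaps to the nearer. It takes 0.1 to 0.2 N m
- sleeve_grip (a point): on the sleeve's upright axis (tray x -123 mm, y 0), 74 mm above the bench, at mid-height to grip: fluted aluminium sleeve 44 mm in diameter, from its scale disc's top at 45 mm to 99 mm above the bench. Axes turn with the sleeve. A dark line on its top points from the axis to the numeral 0
- index (a point): fixed white index bar on the robot's side (-x) of the black 104 mm scale disc that turns with the sleeve; the white numeral at the bar is the setting, read from the robot's side
- tin1: round tin, 56 mm in diameter, 46 mm high, 150 g, standing; origin at the centre of its underside
- tin2: round tin, 56 mm in diameter, 46 mm high, 150 g, standing; origin at the centre of its underside
- carton1: small cardboard carton, 80 mm long (its x), 38 mm wide (its y), 44 mm high, 120 g; origin at the centre of its underside. May be absent
- carton2: small cardboard carton, 80 mm long (its x), 38 mm wide (its y), 44 mm high, 120 g; origin at the centre of its underside. May be absent
- carton3: small cardboard carton, 80 mm long (its x), 38 mm wide (its y), 44 mm high, 120 g; origin at the centre of its underside. May be absent
- tape: bystander: roll of packing tape lying flat, 96 mm across, 48 mm high; origin at the centre of its underside
- cleaner: bystander: white jar, 70 mm across, 80 mm high; origin at the centre of its underside
Things that resemble listed ones, but are neither listed nor needed, are in the scene too. What is shaped like the tin1 but orange or red is not meant.

How it is judged:
At the end, for the whole second after the job is handed in: every tin present lies inside the shorter bin and every carton present inside the longer bin, at rest; both covers are shut past their catches (within 0.05 rad of flat); the sleeve is clicked in at the number of pieces packed (joint within 0.13 rad of that number x 0.5236) (x of tin1 in the frame of bin_tins between -0.055 and 0.055 m and y of tin1 in the frame of bin_tins between -0.097 and 0.097 m and z of tin1 in the frame of bin_tins between -0.01 and 0.05 m and linear speed of each of tin1, tin2, carton1, carton2, carton3 below 0.03 m/s and x of tin2 in the frame of bin_tins between -0.055 and 0.055 m and y of tin2 in the frame of bin_tins between -0.097 and 0.097 m and z of tin2 in the frame of bin_tins between -0.01 and 0.05 m and x of carton1 in the frame of bin_cartons between -0.055 and 0.055 m and y of carton1 in the frame of bin_cartons between -0.109 and 0.109 m and z of carton1 in the frame of bin_cartons between -0.01 and 0.05 m and x of carton2 in the frame of bin_cartons between -0.055 and 0.055 m and y of carton2 in the frame of bin_cartons between -0.109 and 0.109 m and z of carton2 in the frame of bin_cartons between -0.01 and 0.05 m and x of carton3 in the frame of bin_cartons between -0.055 and 0.055 m and y of carton3 in the frame of bin_cartons between -0.109 and 0.109 m and z of carton3 in the frame of bin_cartons between -0.01 and 0.05 m and value of joint each of cover_tins, cover_cartons below 0.05 rad and value of joint sleeve between 1.4408 and 2.74799 rad and not (value of joint sleeve between 1.7008 and 1.9644 rad) and not (value of joint sleeve between 2.2244 and 2.48799 rad) and not (height (world z) of each of carton2, carton1 below -50 m and value of joint sleeve above 1.7008 rad) and not (height (world z) of each of carton3, carton1 below -50 m and value of joint sleeve above 1.7008 rad) and not (height (world z) of each of carton3, carton2 below -50 m and value of joint sleeve above 1.7008 rad) and not (height (world z) of carton1 below -50 m and value of joint sleeve above 2.2244 rad) and not (height (world z) of carton2 below -50 m and value of joint sleeve above 2.2244 rad) and not (height (world z) of carton3 below -50 m and value of joint sleeve above 2.2244 rad) and (value of joint sleeve above 1.9644 rad or (height (world z) of each of carton2, carton1 below -50 m and height (world z) of tray above -1 m) or (height (world z) of each of carton3, carton1 below -50 m and height (world z) of tray above -1 m) or (height (world z) of each of carton3, carton2 below -50 m and height (world z) of tray above -1 m)) and (value of joint sleeve above 2.48799 rad or (height (world z) of carton1 below -50 m and height (world z) of tray above -1 m) or (height (world z) of carton2 below -50 m and height (world z) of tray above -1 m) or (height (world z) of carton3 below -50 m and height (world z) of tray above -1 m))); the robot touches nothing.
It fails at once if the roll of packing tape is shifted by more than 3 cm or tipped (distance of tape from where it was at the start of the episode above 0.03 m or angle between tape's own z axis and vertical above 0.5 rad).
It fails at once if the white jar is shifted by more than 3 cm or tipped (distance of cleaner from where it was at the start of the episode above 0.03 m or angle between cleaner's own z axis and vertical above 0.5 rad).
Of carton1, carton2, carton3 only 1 to 3 are there at a start; the rules pass over those that are not, and their reading is None.
At some moment in a run one of tin1, tin2, carton1, carton2, carton3 may be knocked a few centimetres aside while the robot is not near it.
Once in a run the grip may slacken for a moment while it holds something.
It also fails if it takes over 210 s, if anything falls off the work surface, if the arm or the gripper's body presses on something with over 40 N, if the wrist force passes 120 N, or if a joint passes its speed limit or range.

## Robot

A 7-joint arm with a two-finger parallel gripper is mounted at the origin on the work surface. World frame = base frame: x ahead of the robot, y to its left, z up, the work surface at z = 0. Lengths are in m, angles in rad, forces in N, time in s.
With the tool pointing down it reaches from about 0.425 to 0.875 m from the base axis. Payload 4.7 kg.
Tool frame: the origin (TCP) lies where the fingers leave the gripper's body, on its centre line; the fingertips stand 70 mm ahead of it and the grasp point (between the pads) lies 51 mm ahead of it (r.tips_ahead is the distance from the TCP to the fingertips, in m); z points along the fingers, x is the direction in which the jaws open and shut, and the axes are right-handed (so a half turn about z gives the same grasp; the last joint's range is limited). The gripper opens to 87 mm and grips with 3 to 60 N. Pads are 19 mm wide; open, the fingers measure 117 mm over their backs; the gripper's body (75 mm by 190 mm) begins 51 mm behind the grasp point.
Start: joints at [-1.116, 0.321, -0.07, 1.45, 0.023, 1.371, -0.057], TCP at [0.277, 0.588, 0.292] pointing down, gripper open.
Joint ranges: [-2.86, 2.86], [-0.3, 2.09], [-1.38, 1.24], [0.06, 2.45], [-1.56, 4.7], [0.09, 2.05], [-2.69, 2.69]. Speed limits (rad/s): [2.57, 2.57, 3.14, 3.14, 3.14, 3.14, 3.14].

## Interface

Orientations are given as [roll, pitch, yaw] about the fixed x, y, z axes, in that order (R = Rz(yaw) Ry(pitch) Rx(roll)).
In Python, from cell import observe, vision, r gives the robot as it stands.
- The arm moves only by the tool servo_tool, never from a script. Its argument "moves" is a list of rows, each an object with "angular": the turn, a rotation vector about the tool's x, y, z in degrees, a list of three; "translation": the shift along the tool's x, y, z in mm, a list of three; "jaw": the opening, from 0 (shut) to 1 (fully open). A call has 1 to 12 rows; each row is the pose to reach, as a shift and turn from the pose commanded when the call began, along the tool's axes at that moment; what a row does not reach only later rows make up. A row lasts 1/10 s, in which the tool goes at most 50 mm and 8.59 degrees, less where a joint would pass 70% of its speed; a pose out of reach is approached as far as the arm can. A call with a gripper value outside its range is refused whole. The fingers move at their own pace and stop on an object; "force" is the grip in N (left out, the last holds). Time passes only in rows, so rows that repeat a pose let the fingers close. It gives the time, the measured TCP pose, the force and the opening at its end, in the units of the state.
- observe(): the state, without advancing time (a new reading comes with each control period).
- vision.capture(name): name is "side" or "top" or "wrist"; returns the picture (384x512x3 uint8, red, green, blue); there is no depth.
- vision.get_calibration(name): a dict with "K" (3x3 intrinsics, pixels), "view" (4x4, takes a point from world to camera coordinates); the wrist camera has in their place "mount" (4x4, takes a point from camera to tool coordinates, whose origin is the TCP and whose axes are the tool frame's). Camera axes: x right, y up, looking along -z (the intrinsics and any distortion apply to the point x, -y, -z); pixel columns grow to the right and rows downward; lengths in m; the calibration is good to about 2 mm. A picture is of the moment at which its call begins: read the wrist's pose just before it. get_calibration takes no time and is no camera call.
- r.sign_off(): hands the job in, once; it reports no verdict.
The state is a dict: "time_s": time; "joint_pos": joint angles; "joint_vel": joint speeds; "tau": joint torques, N m; "tool_pos": TCP position; "orientation": TCP orientation; "ft_force": force on the tool from outside, world axes, zero at the start; "wrist_torque": the same for the moment, N m; "grip_width": finger opening in m.
Only numpy, scipy, OpenCV 4.12 (cv2) and the standard library are available. Lean on these libraries where they do the work, as an engineer would, in place of code of your own. Each camera call takes 0.05 s, during which the arm holds its last target.

## Working session

There is one attempt and no reset: what is moved stays moved. The work goes in short steps, Python scripts to look and compute and a tool call to move; the robot and the scene stay as the last step left them, time stands still between calls to the robot, and variables do not carry over. Pictures are saved under pics/ and viewed, and the job is handed in when it is done.

Besides the shell and the picture viewer there is one more tool, called as name([rows], argument=value, ...), one row to a line, values as JSON. servo_tool: Moves the arm, as the interface text tells. Its arguments: {"type":"object","properties":{"moves":{"type":"array","items":{"type":"object","properties":{"angular":{"type":"array","items":{"type":"number"}},"translation":{"type":"array","items":{"type":"number"}},"jaw":{"type":"number"}}}},"force":{"type":"number"}},"required":["moves"]}

```bash
ls; mkdir -p pics; python3 - <<'E'
from cell import observe, vision, r
import cv2
print(observe())
for n in ["side","top","wrist"]:
    im=vision.capture(n); cv2.imwrite(f"pics/{n}0.png",im[:,:,::-1]); 
    c=vision.get_calibration(n); print(n,c)
E
```

```text
pics
{'time_s': 0.0, 'joint_pos': array([-1.11588305,  0.32180963, -0.0700995 ,  1.45169248,  0.02261525,
        1.3707765 , -0.05688084]), 'joint_vel': array([ 0.00116487, -0.00255837, -0.00101863,  0.00025208,  0.00055557,
       -0.00115666, -0.00030329]), 'tau': array([ 4.83951280e-04, -4.91290462e+01, -4.03188486e-01, -3.12530494e+01,
       -6.38201111e-02,  4.35544678e-02,  1.87063738e-04]), 'tool_pos': array([0.27719332, 0.5874642 , 0.29116141]), 'orientation': array([3.14148400e+00, 1.89550466e-03, 1.13005013e+00]), 'ft_force': array([ 0.06479748, -0.01663739,  0.16320674]), 'wrist_torque': array([-0.01073778, -0.04006129, -0.0350286 ]), 'grip_width': 0.08691548216136598}
side {'K': array([[402.48812788,   0.        , 260.99830581],
       [  0.        , 402.48812788, 189.88384378],
       [  0.        ,   0.        ,   1.        ]]), 'view': array([[ 0.88197067, -0.47087048,  0.02021698, -0.41986253],
       [ 0.28093538,  0.55968386,  0.77963407, -0.23229193],
       [-0.37842178, -0.68193472,  0.62590893, -1.07436696],
       [ 0.        ,  0.        ,  0.        ,  1.  
[... 343 characters left out ...]
3829e-01],
       [-1.01893980e-01, -1.56825758e-04,  9.94795251e-01,
        -1.26771747e+00],
       [ 0.00000000e+00,  0.00000000e+00,  0.00000000e+00,
         1.00000000e+00]])}
wrist {'K': array([[320.33955479,   0.        , 257.26543329],
       [  0.        , 320.33955479, 193.75091481],
       [  0.        ,   0.        ,   1.        ]]), 'mount': array([[ 9.99999135e-01, -9.63681316e-04,  8.94708061e-04,
         6.34894881e-04],
       [-6.67745950e-04, -9.58280901e-01, -2.85827342e-01,
        -7.91204584e-02],
       [ 1.13282812e-03,  2.85826497e-01, -9.58280716e-01,
        -9.26038228e-02],
       [ 0.00000000e+00,  0.00000000e+00,  0.00000000e+00,
         1.00000000e+00]])}
```

View pics/top0.png

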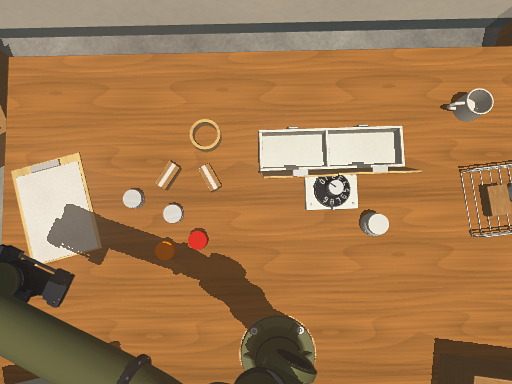

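View pics/side0.png

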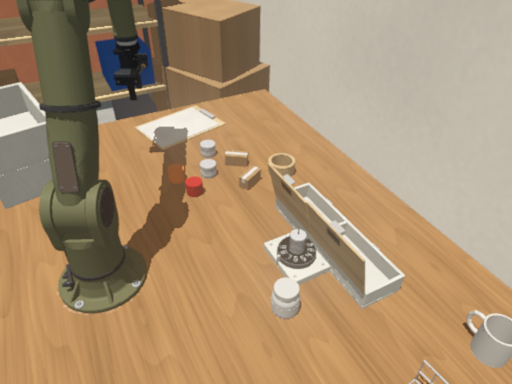

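View pics/wrist0.png

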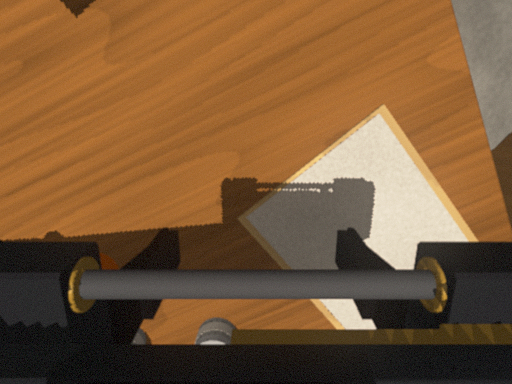

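```bash
cat > h.py <<'E'
from cell import observe, vision, r
import cv2, numpy as np
from scipy.spatial.transform import Rotation as R
def cam(n):
    c=vision.get_calibration(n)
    if n=="wrist":
        o=observe(); T=np.eye(4); T[:3,:3]=R.from_euler('xyz',o['orientation']).as_matrix(); T[:3,3]=o['tool_pos']
        C=T@np.array(c['mount'])
    else: C=np.linalg.inv(c['view'])
    return np.array(c['K']),C
def px(n,u,v,z,KC=None):
    K,C=KC or cam(n)
    d=C[:3,:3]@np.array([(u-K[0,2])/K[0,0],-(v-K[1,2])/K[1,1],-1.]); o=C[:3,3]
    return o+d*(z-o[2])/d[2]
def proj(n,p,KC=None):
    K,C=KC or cam(n)
    q=np.linalg.inv(C)@np.append(p,1); 
    return np.array([K[0,2]+K[0,0]*q[0]/-q[2],K[1,2]-K[1,1]*q[1]/-q[2]])
def shot(n,name,crop=None,s=1):
    KC=cam(n); im=vision.capture(n)[:,:,::-1].copy()
    if crop: x0,y0,x1,y1=crop; im=im[y0:y1,x0:x1]
    im=cv2.resize(im,None,fx=s,fy=s,interpolation=cv2.INTER_CUBIC); cv2.imwrite(f"pics/{name}.png",im); return KC
def delta(pos,yaw,rp=(np.pi,0)):
    "tool-frame shift mm & rotvec deg from current measured to target"
    o=observe(); Rt=R.from_euler('xyz',o['orientation']); T=R.from_euler('xyz',[rp[0],rp[1],yaw])
    return (Rt.inv().apply(np.array(pos)-o['tool_pos'])*1000).round(1), np.degrees((Rt.inv()*T).as_rotvec()).round(1)
E
python3 - <<'E'
from h import *
im=cv2.imread("pics/top0.png")
def c(n,x0,y0,x1,y1,s): cv2.imwrite(f"pics/{n}.png",cv2.resize(im[y0:y1,x0:x1],None,fx=s,fy=s,interpolation=cv2.INTER_CUBIC))
c("c1",100,105,250,265,5); c("c2",250,115,430,245,4)
im=cv2.imread("pics/side0.png")
c("c3",130,90,400,290,2.9)
E
```

```text
(no output)
```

View pics/c1.png

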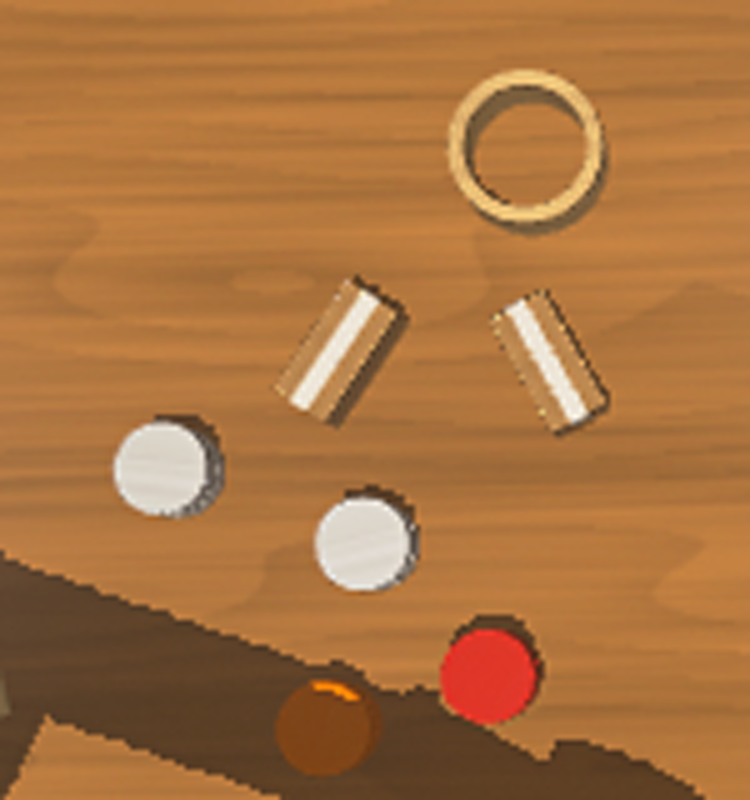

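View pics/c2.png

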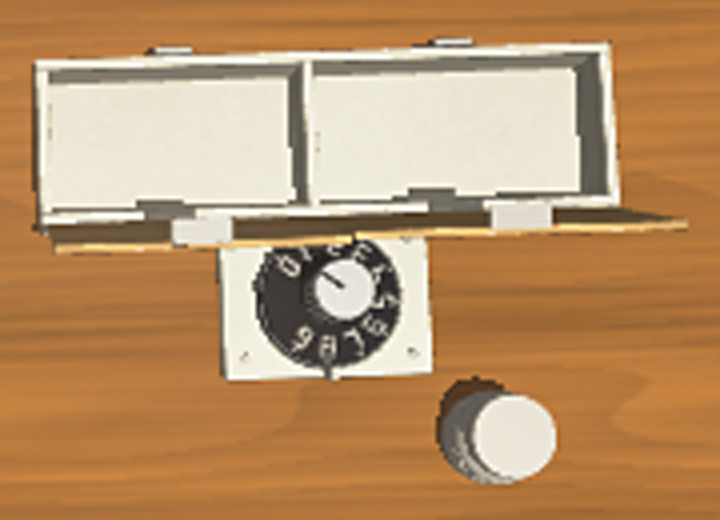

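View pics/c3.png

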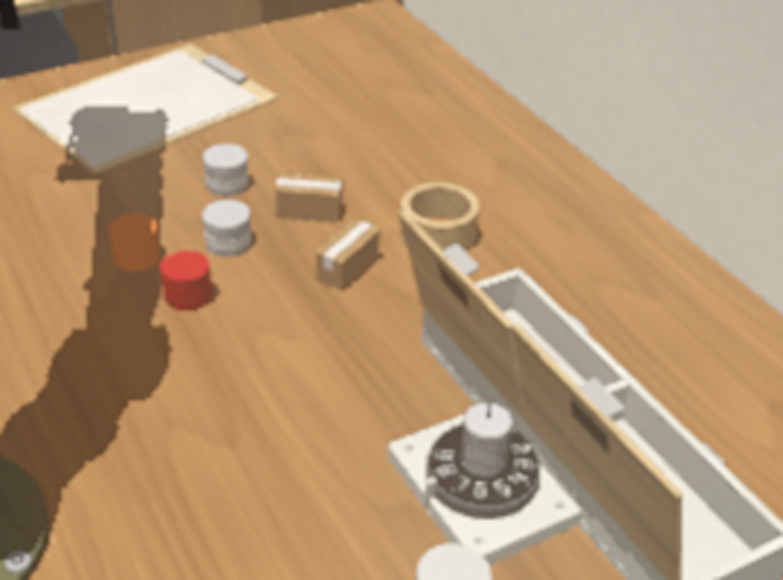

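```bash
python3 - <<'E'
from h import *
c2=lambda u,v:(u/4+250,v/4+115)
c1=lambda u,v:(u/5+100,v/5+105)
KC=cam("top")
def P(l,uv,z): print(l,px("top",*uv,z,KC).round(4))
for p in [(36,62),(608,44),(40,222),(618,205)]: P("corner",c2(*p),.06)
P("div",c2(306,60),.06)
P("deckL",c2(225,380),.022);P("deckR",c2(434,373),.022)
P("sleeve",c2(345,290),.099)
P("disc",c2(328,303),.045)
P("jar",c2(514,439),.08);P("tape",c1(527,147),.048)
P("tinA",c1(161,469),.046);P("tinB",c1(363,544),.046)
P("red",c1(490,677),.046);P("orange",c1(325,728),.046)
for l,ps in dict(cA=[(352,277),(405,315),(330,425),(275,390)],cB=[(493,318),(545,290),(608,398),(558,433)]).items():
    q=np.array([px("top",*c1(*p),.044,KC)[:2] for p in ps]); print(l,q.round(3).tolist(),q.mean(0).round(4))
P("cA s1",c1(370,292),.044);P("cA s2",c1(300,405),.044)
P("cB s1",c1(515,303),.044);P("cB s2",c1(577,418),.044)
E
```

```text
corner [0.6721 0.0396 0.06  ]
corner [ 0.6767 -0.3954  0.06  ]
corner [0.5493 0.0394 0.06  ]
corner [ 0.553  -0.3958  0.06  ]
div [ 0.6692 -0.1655  0.06  ]
deckL [ 0.4293 -0.1005  0.022 ]
deckR [ 0.4313 -0.2611  0.022 ]
sleeve [ 0.4892 -0.18    0.099 ]
disc [ 0.4849 -0.1776  0.045 ]
jar [ 0.3792 -0.3026  0.08  ]
tape [0.6663 0.204  0.048 ]
tinA [0.4732 0.4275 0.046 ]
tinB [0.4253 0.3054 0.046 ]
red [0.3441 0.2295 0.046 ]
orange [0.316  0.3283 0.046 ]
cA [[0.589, 0.312], [0.564, 0.28], [0.498, 0.326], [0.52, 0.359]] [0.5428 0.3192]
cB [[0.561, 0.226], [0.578, 0.194], [0.511, 0.157], [0.49, 0.187]] [0.5351 0.1911]
cA s1 [0.5791 0.3012 0.044 ]
cA s2 [0.5106 0.3439 0.044 ]
cB s1 [0.5704 0.2127 0.044 ]
cB s2 [0.499  0.1757 0.044 ]
```

```bash
python3 - <<'E'
from h import *
print(delta((0.473,0.4275,0.25),np.radians(-35)))
E
```

```text
(array([-61.2, 245.4,  41.5]), array([ 0.1,  0.1, 99.7]))
```

servo_tool([
  {"translation": [-6,25,4],"angular": [0,0,8],"jaw": 1},
  {"translation": [-12,50,8],"angular": [0,0,16],"jaw": 1},
  {"translation": [-18,75,12],"angular": [0,0,24],"jaw": 1},
  {"translation": [-24,100,16],"angular": [0,0,32],"jaw": 1},
  {"translation": [-30,125,21],"angular": [0,0,40],"jaw": 1},
  {"translation": [-37,150,25],"angular": [0,0,48],"jaw": 1},
  {"translation": [-43,175,29],"angular": [0,0,56],"jaw": 1},
  {"translation": [-49,200,33],"angular": [0,0,64],"jaw": 1},
  {"translation": [-55,225,37],"angular": [0,0,72],"jaw": 1},
  {"translation": [-61,245,41],"angular": [0,0,80],"jaw": 1},
  {"translation": [-61,245,41],"angular": [0,0,88],"jaw": 1},
  {"translation": [-61,245,41],"angular": [0,0,88],"jaw": 1},
])

```text
time_s: 1.35
tool_pos: [0.4734, 0.4273, 0.2507]
orientation: [3.141, 0.0, -0.408]
ft_force: [-0.5, 0.2, 0.2]
grip_width: 0.0874
```

```bash
python3 - <<'E'
from h import *
o=observe(); print(o['time_s'],o['tool_pos'],o['orientation'],o['joint_pos'])
shot("wrist","w1"); KC=shot("top","t1",(100,105,250,265),4)
shot("side","s1")
E
```

```text
1.35 [0.47341538 0.42727621 0.25072382] [ 3.14059367e+00  7.14641493e-05 -4.07994180e-01] [-0.97627933  0.31823703  0.24941352  1.54899865 -0.08021566  1.28539428
 -1.12420519]
```

View pics/w1.png

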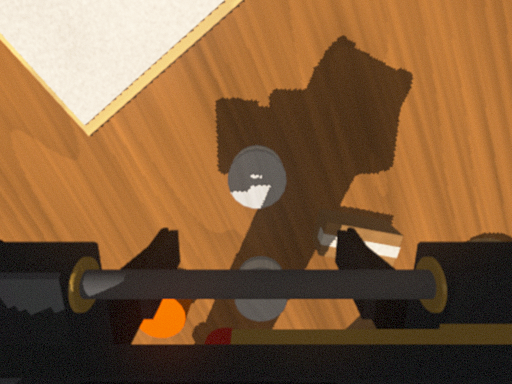

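View pics/s1.png

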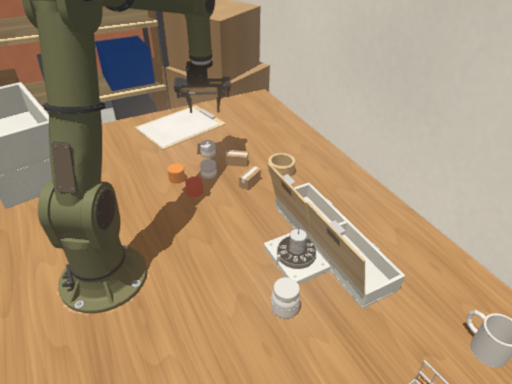

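```bash
python3 - <<'E'
from h import *
KC=cam("wrist")
print(px("wrist",257,171,.046,KC), proj("wrist",[.4732,.4275,.046],KC), proj("wrist",[.4253,.3054,.046],KC))
E
```

```text
[0.47629429 0.4409152  0.046     ] [259.48269115 184.78597083] [262.52281906 302.09724319]
```

View pics/t1.png

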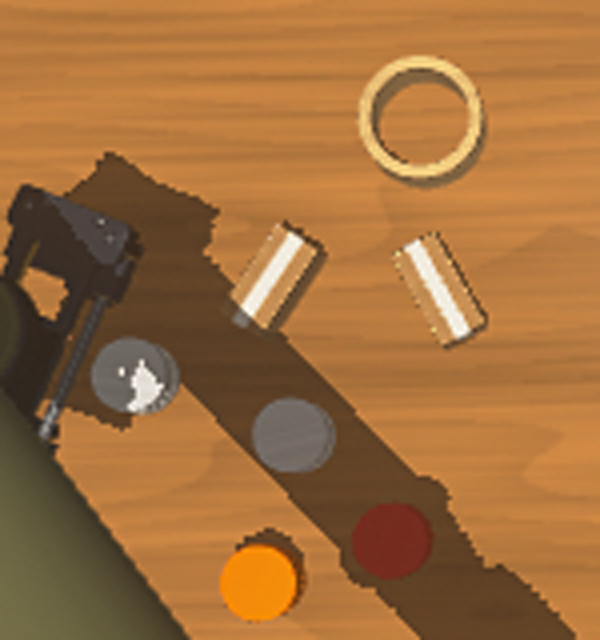

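```bash
python3 - <<'E'
from h import *
im=cv2.imread("pics/w1.png")[130:225,200:320]
cv2.imwrite("pics/w1c.png",cv2.resize(im,None,fx=6,fy=6,interpolation=cv2.INTER_CUBIC))
E
```

```text
(no output)
```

View pics/w1c.png

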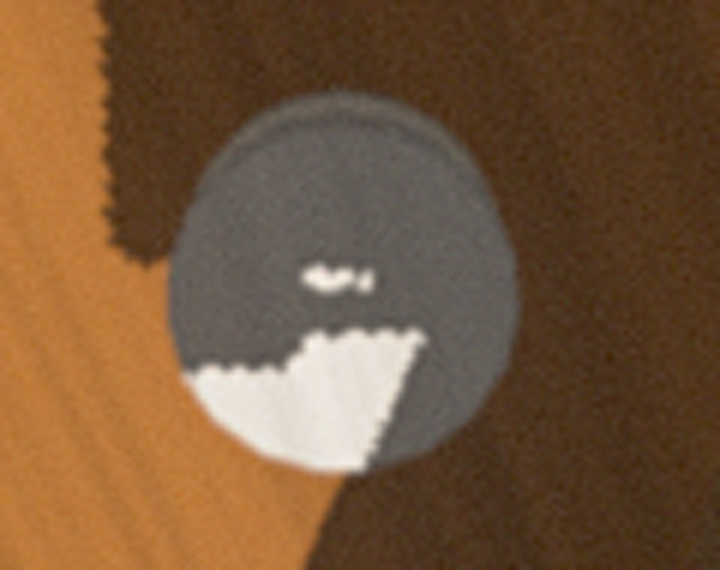

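```bash
python3 - <<'E'
from h import *
KC=cam("wrist")
p=px("wrist",257.5,180.3,.046,KC);print(p)
q=px("top",100+(91+167)/8,105+374/4,.046);print(q)
print(delta((*(p[:2]+q[:2])/2,0.081),-0.408))
E
```

```text
[0.47317889 0.43234195 0.046     ]
[0.47408626 0.42737871 0.046     ]
(array([  1.1,  -1.4, 170.2]), array([-0. ,  0. ,  0.4]))
```

servo_tool([
  {"translation": [1,-1,25],"jaw": 1},
  {"translation": [1,-2,60],"jaw": 1},
  {"translation": [1,-2,95],"jaw": 1},
  {"translation": [1,-2,130],"jaw": 1},
  {"translation": [1,-2,155],"jaw": 1},
  {"translation": [1,-2,169],"jaw": 1},
  {"translation": [1,-2,169],"jaw": 0.5},
  {"translation": [1,-2,169],"jaw": 0.5},
  {"translation": [1,-2,169],"jaw": 0.5},
  {"translation": [1,-2,169],"jaw": 0.5},
  {"translation": [1,-2,169],"jaw": 0.5},
  {"translation": [1,-2,169],"jaw": 0.5},
], force=25)

```text
invalid input at $.moves[0]: expected keys angular, translation, jaw
```

servo_tool([
  {"angular": [0,0,0],"translation": [1,-1,25],"jaw": 1},
  {"angular": [0,0,0],"translation": [1,-2,60],"jaw": 1},
  {"angular": [0,0,0],"translation": [1,-2,95],"jaw": 1},
  {"angular": [0,0,0],"translation": [1,-2,130],"jaw": 1},
  {"angular": [0,0,0],"translation": [1,-2,155],"jaw": 1},
  {"angular": [0,0,0],"translation": [1,-2,169],"jaw": 1},
  {"angular": [0,0,0],"translation": [1,-2,169],"jaw": 0.5},
  {"angular": [0,0,0],"translation": [1,-2,169],"jaw": 0.5},
  {"angular": [0,0,0],"translation": [1,-2,169],"jaw": 0.5},
  {"angular": [0,0,0],"translation": [1,-2,169],"jaw": 0.5},
  {"angular": [0,0,0],"translation": [1,-2,169],"jaw": 0.5},
  {"angular": [0,0,0],"translation": [1,-2,169],"jaw": 0.5},
], force=25)

```text
time_s: 2.7
tool_pos: [0.4751, 0.4302, 0.0836]
orientation: [-3.14, -0.0, -0.406]
ft_force: [0.2, -0.4, 4.6]
grip_width: 0.0554
```

servo_tool([
  {"angular": [0,0,0],"translation": [0,0,-20],"jaw": 0.5},
  {"angular": [0,0,0],"translation": [0,0,-50],"jaw": 0.5},
  {"angular": [0,0,0],"translation": [0,0,-85],"jaw": 0.5},
  {"angular": [0,0,0],"translation": [0,0,-120],"jaw": 0.5},
  {"angular": [0,0,0],"translation": [0,0,-155],"jaw": 0.5},
  {"angular": [0,0,0],"translation": [0,0,-190],"jaw": 0.5},
  {"angular": [0,0,0],"translation": [0,0,-210],"jaw": 0.5},
  {"angular": [0,0,0],"translation": [0,0,-215],"jaw": 0.5},
])

```text
time_s: 3.5
tool_pos: [0.4755, 0.4301, 0.3004]
orientation: [-3.137, -0.002, -0.406]
ft_force: [0.1, 0.5, -1.5]
grip_width: 0.0553
```

```bash
python3 - <<'E'
from h import *
print(delta((0.6112,-0.023,0.30),np.radians(-89.4)))
E
```

```text
(array([303.7, 362.7,  -0.8]), array([-0.3,  0.1, 66.1]))
```

servo_tool([
  {"angular": [0,0,3],"translation": [12,15,0],"jaw": 0.5},
  {"angular": [0,0,9],"translation": [36,43,0],"jaw": 0.5},
  {"angular": [0,0,15],"translation": [66,79,0],"jaw": 0.5},
  {"angular": [0,0,21],"translation": [96,115,0],"jaw": 0.5},
  {"angular": [0,0,28],"translation": [126,151,0],"jaw": 0.5},
  {"angular": [0,0,35],"translation": [156,187,0],"jaw": 0.5},
  {"angular": [0,0,42],"translation": [186,223,0],"jaw": 0.5},
  {"angular": [0,0,49],"translation": [216,258,0],"jaw": 0.5},
  {"angular": [0,0,56],"translation": [246,294,0],"jaw": 0.5},
  {"angular": [0,0,62],"translation": [274,327,0],"jaw": 0.5},
  {"angular": [0,0,66],"translation": [294,351,0],"jaw": 0.5},
  {"angular": [0,0,66],"translation": [304,363,0],"jaw": 0.5},
])

```text
time_s: 4.7
tool_pos: [0.6091, -0.0304, 0.2951]
orientation: [3.138, -0.003, -1.569]
ft_force: [0.1, -0.0, -1.2]
grip_width: 0.0556
```

```bash
python3 - <<'E'
from h import *
o=observe(); print(o['tool_pos'],o['grip_width'],o['joint_pos'])
print(delta((0.6112,-0.023,0.09),np.radians(-89.4)))
shot("wrist","w2"); shot("side","s2",(150,130,420,330),2.9)
E
```

```text
[ 0.60913887 -0.03044333  0.29506342] 0.055550209075194555 [-0.53640659  0.26813919  0.65603671  1.57186441 -0.16261441  1.36133067
 -1.43206303]
(array([ -8. ,  -2.8, 205. ]), array([ 0.2, -0.2, -0.5]))
```

View pics/w2.png

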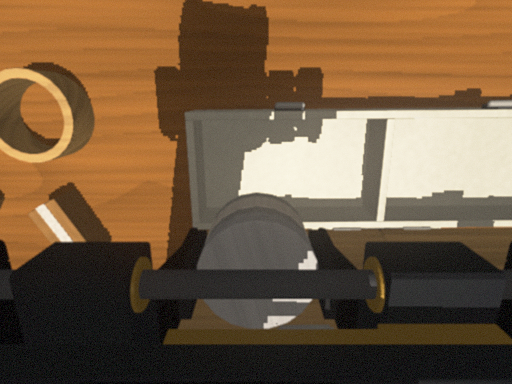

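View pics/s2.png

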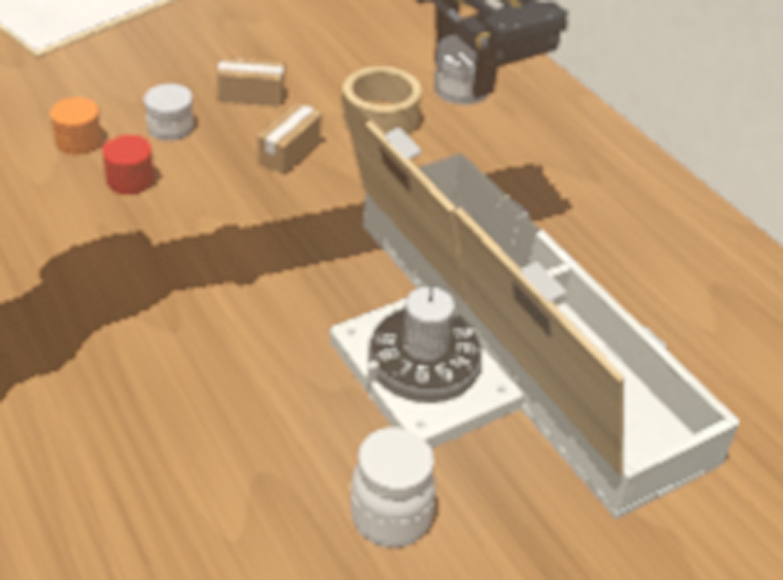

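```bash
python3 - <<'E'
from h import *
o=observe(); print(o['tool_pos'],o['orientation'])
KC=cam("wrist")
c,s=np.cos(.0106),np.sin(.0106)
for t in [(.063,.218),(-.063,.218),(.063,.004)]:
    print(proj("wrist",[.6128+c*t[0]-s*t[1],-.178+s*t[0]+c*t[1],.06],KC))
for p in [(187,112),(192,229),(387,118)]: print(px("wrist",*p,.06,KC))
E
```

```text
[ 0.60917433 -0.02935104  0.29517763] [ 3.13807354e+00 -2.71980543e-03 -1.56689706e+00]
[186.65863348 111.64263254]
[194.62995278 229.31010372]
[402.53080758 110.26437827]
[0.6731438  0.04033792 0.06      ]
[0.54785437 0.04220194 0.06      ]
[ 0.66821129 -0.15882038  0.06      ]
```

servo_tool([
  {"angular": [0,0,0],"translation": [-2,0,15],"jaw": 0.5},
  {"angular": [0,0,0],"translation": [-4,-1,45],"jaw": 0.5},
  {"angular": [0,0,0],"translation": [-5,-2,75],"jaw": 0.5},
  {"angular": [0,0,0],"translation": [-5,-2,105],"jaw": 0.5},
  {"angular": [0,0,0],"translation": [-5,-2,120],"jaw": 0.5},
  {"angular": [0,0,0],"translation": [-5,-2,125],"jaw": 0.5},
  {"angular": [0,0,0],"translation": [-5,-2,125],"jaw": 0.5},
])

```text
time_s: 5.5
tool_pos: [0.6122, -0.0181, 0.1717]
orientation: [3.141, 0.0, -1.557]
ft_force: [0.3, -0.2, -1.4]
grip_width: 0.0557
```

```bash
python3 - <<'E'
from h import *
o=observe(); print(o['tool_pos'],o['grip_width'])
print(delta((0.6112,-0.023,0.09),np.radians(-89.4)))
E
```

```text
[ 0.61220509 -0.01810939  0.17174384] 0.05567010583008717
(array([ 4.9,  1. , 81.7]), array([0.1, 0. , 0.2]))
```

servo_tool([
  {"angular": [0,0,0],"translation": [3,0,15],"jaw": 0.5},
  {"angular": [0,0,0],"translation": [5,1,40],"jaw": 0.5},
  {"angular": [0,0,0],"translation": [5,1,60],"jaw": 0.5},
  {"angular": [0,0,0],"translation": [5,1,72],"jaw": 0.5},
  {"angular": [0,0,0],"translation": [5,1,79],"jaw": 0.5},
  {"angular": [0,0,0],"translation": [5,1,80],"jaw": 0.5},
  {"angular": [0,0,0],"translation": [5,1,80],"jaw": 0.5},
  {"angular": [0,0,0],"translation": [5,1,80],"jaw": 0.77},
  {"angular": [0,0,0],"translation": [5,1,80],"jaw": 0.77},
  {"angular": [0,0,0],"translation": [5,1,80],"jaw": 0.77},
  {"angular": [0,0,0],"translation": [5,1,80],"jaw": 0.77},
])

```text
time_s: 6.6
tool_pos: [0.6119, -0.0239, 0.0927]
orientation: [-3.141, 0.0, -1.558]
ft_force: [-0.3, 0.3, -0.4]
grip_width: 0.0664
```

Lift, then go to tin B at (0.4253, 0.3054).

servo_tool([
  {"angular": [0,0,0],"translation": [0,0,-15],"jaw": 0.77},
  {"angular": [0,0,0],"translation": [0,0,-45],"jaw": 0.8},
  {"angular": [0,0,0],"translation": [0,0,-85],"jaw": 1},
  {"angular": [0,0,0],"translation": [0,0,-125],"jaw": 1},
  {"angular": [0,0,0],"translation": [0,0,-160],"jaw": 1},
  {"angular": [0,0,0],"translation": [0,0,-180],"jaw": 1},
  {"angular": [0,0,0],"translation": [0,0,-180],"jaw": 1},
])

```text
time_s: 7.3
tool_pos: [0.6133, -0.0245, 0.2773]
orientation: [-3.134, 0.001, -1.558]
ft_force: [1.0, 0.6, -0.2]
grip_width: 0.0865
```

```bash
python3 - <<'E'
from h import *
o=observe(); print(o['tool_pos'],o['grip_width'])
shot("wrist","w3");KC=shot("top","t3",(100,105,250,265),5)
print(delta((0.4253,0.3054,0.25),np.radians(-45)))
E
```

```text
[ 0.61333276 -0.0244755   0.27727138] 0.08653120801666488
(array([-331.8,  182. ,   22.8]), array([ -0.1,   0. , -44.3]))
```

View pics/w3.png

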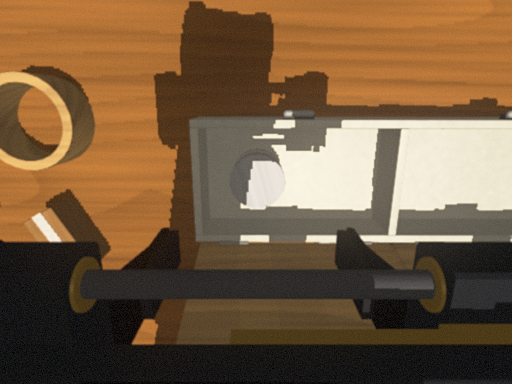

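View pics/t3.png

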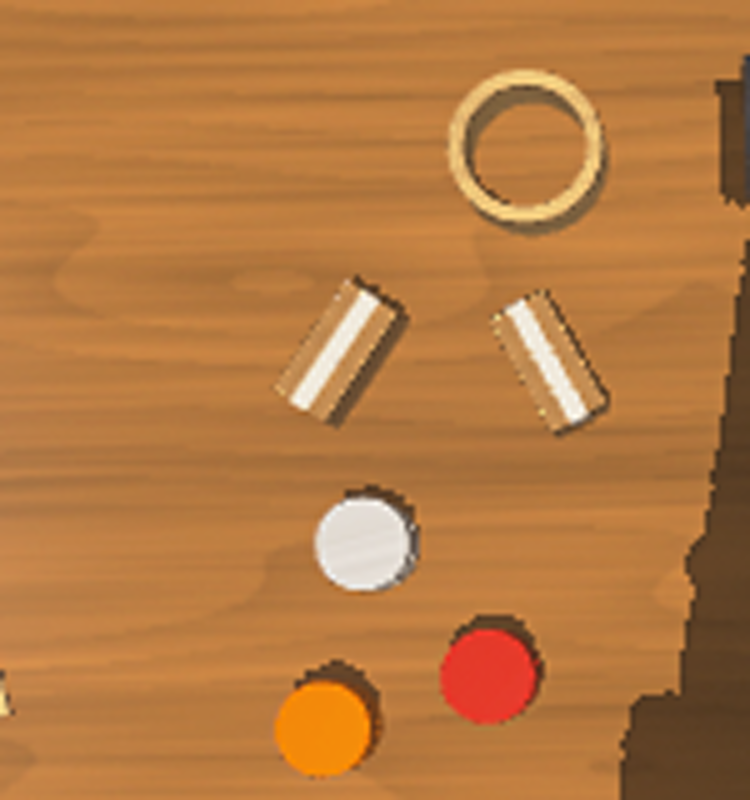

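servo_tool([
  {"angular": [0,0,-3],"translation": [-20,11,0],"jaw": 1},
  {"angular": [0,0,-7],"translation": [-53,29,0],"jaw": 1},
  {"angular": [0,0,-11],"translation": [-88,48,2],"jaw": 1},
  {"angular": [0,0,-16],"translation": [-123,67,4],"jaw": 1},
  {"angular": [0,0,-21],"translation": [-158,87,7],"jaw": 1},
  {"angular": [0,0,-26],"translation": [-193,106,10],"jaw": 1},
  {"angular": [0,0,-31],"translation": [-228,125,13],"jaw": 1},
  {"angular": [0,0,-36],"translation": [-263,144,16],"jaw": 1},
  {"angular": [0,0,-40],"translation": [-298,163,19],"jaw": 1},
  {"angular": [0,0,-44],"translation": [-323,177,22],"jaw": 1},
  {"angular": [0,0,-44],"translation": [-332,182,23],"jaw": 1},
  {"angular": [0,0,-44],"translation": [-332,182,23],"jaw": 1},
])

```text
time_s: 8.6
tool_pos: [0.4244, 0.3063, 0.2483]
orientation: [3.14, -0.0, -0.788]
ft_force: [0.3, -0.2, -0.5]
grip_width: 0.087
```

```bash
python3 - <<'E'
from h import *
KC=shot("wrist","w4",(150,100,350,250),4)
print(observe()['tool_pos'],proj("wrist",[.4253,.3054,.046],KC))
E
```

```text
[0.42565682 0.30481674 0.24866542] [259.11737313 184.06108561]
```

View pics/w4.png

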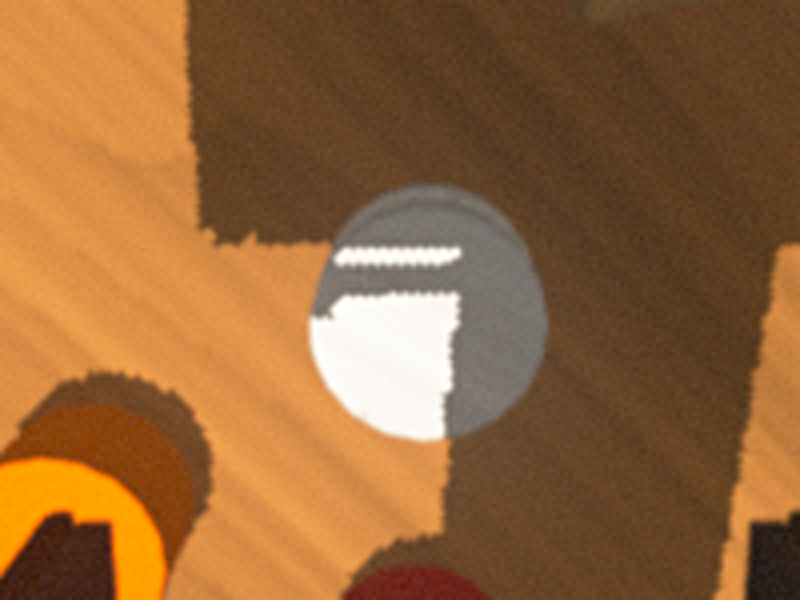

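servo_tool([
  {"angular": [0,0,0],"translation": [-1,-1,25],"jaw": 1},
  {"angular": [0,0,0],"translation": [-1,-2,60],"jaw": 1},
  {"angular": [0,0,0],"translation": [-1,-2,95],"jaw": 1},
  {"angular": [0,0,0],"translation": [-1,-2,130],"jaw": 1},
  {"angular": [0,0,0],"translation": [-1,-2,155],"jaw": 1},
  {"angular": [0,0,0],"translation": [-1,-2,168],"jaw": 1},
  {"angular": [0,0,0],"translation": [-1,-2,168],"jaw": 0.5},
  {"angular": [0,0,0],"translation": [-1,-2,168],"jaw": 0.5},
  {"angular": [0,0,0],"translation": [-1,-2,168],"jaw": 0.5},
  {"angular": [0,0,0],"translation": [-1,-2,168],"jaw": 0.5},
  {"angular": [0,0,0],"translation": [-1,-2,168],"jaw": 0.5},
])

```text
time_s: 9.75
tool_pos: [0.4265, 0.3083, 0.0823]
orientation: [-3.14, 0.0, -0.79]
ft_force: [1.2, -0.9, 3.7]
grip_width: 0.0557
```

servo_tool([
  {"angular": [0,0,0],"translation": [0,0,-20],"jaw": 0.5},
  {"angular": [0,0,0],"translation": [0,0,-50],"jaw": 0.5},
  {"angular": [0,0,0],"translation": [0,0,-85],"jaw": 0.5},
  {"angular": [0,0,0],"translation": [0,0,-120],"jaw": 0.5},
  {"angular": [0,0,0],"translation": [0,0,-155],"jaw": 0.5},
  {"angular": [0,0,0],"translation": [0,0,-190],"jaw": 0.5},
  {"angular": [0,0,0],"translation": [0,0,-210],"jaw": 0.5},
  {"angular": [0,0,0],"translation": [0,0,-215],"jaw": 0.5},
  {"angular": [0,0,0],"translation": [0,0,-215],"jaw": 0.5},
])

```text
time_s: 10.65
tool_pos: [0.4261, 0.3079, 0.2966]
orientation: [-3.14, 0.0, -0.79]
ft_force: [0.3, 0.4, -1.6]
grip_width: 0.055
```

```bash
python3 - <<'E'
from h import *
print(delta((0.6120,-0.107,0.30),np.radians(-89.4)))
E
```

```text
(array([425.5, 160. ,  -3.6]), array([-0.1,  0. , 44.2]))
```

servo_tool([
  {"angular": [0,0,2],"translation": [17,6,0],"jaw": 0.5},
  {"angular": [0,0,6],"translation": [51,19,-1],"jaw": 0.5},
  {"angular": [0,0,10],"translation": [92,35,-2],"jaw": 0.5},
  {"angular": [0,0,15],"translation": [134,50,-3],"jaw": 0.5},
  {"angular": [0,0,20],"translation": [176,66,-3],"jaw": 0.5},
  {"angular": [0,0,25],"translation": [218,82,-3],"jaw": 0.5},
  {"angular": [0,0,29],"translation": [260,98,-3],"jaw": 0.5},
  {"angular": [0,0,33],"translation": [302,114,-3],"jaw": 0.5},
  {"angular": [0,0,37],"translation": [344,129,-3],"jaw": 0.5},
  {"angular": [0,0,41],"translation": [384,144,-3],"jaw": 0.5},
  {"angular": [0,0,44],"translation": [414,156,-3],"jaw": 0.5},
  {"angular": [0,0,44],"translation": [425,160,-3],"jaw": 0.5},
])

```text
time_s: 11.85
tool_pos: [0.6104, -0.1131, 0.2975]
orientation: [3.139, -0.004, -1.567]
ft_force: [-0.6, -0.9, -1.4]
grip_width: 0.0553
```

servo_tool([
  {"angular": [0,0,0],"translation": [0,0,10],"jaw": 0.5},
  {"angular": [0,0,0],"translation": [0,0,35],"jaw": 0.5},
  {"angular": [0,0,0],"translation": [0,0,70],"jaw": 0.5},
  {"angular": [0,0,0],"translation": [0,0,100],"jaw": 0.5},
  {"angular": [0,0,0],"translation": [0,0,120],"jaw": 0.5},
  {"angular": [0,0,0],"translation": [0,0,125],"jaw": 0.5},
  {"angular": [0,0,0],"translation": [0,0,125],"jaw": 0.5},
])

```text
time_s: 12.55
tool_pos: [0.6106, -0.1051, 0.1729]
orientation: [3.139, 0.001, -1.556]
ft_force: [-0.1, 0.1, -0.3]
grip_width: 0.0553
```

```bash
python3 - <<'E'
from h import *
o=observe(); print(o['tool_pos'],o['grip_width'])
print(delta((0.6120,-0.107,0.0915),np.radians(-89.4)))
E
```

```text
[ 0.61056982 -0.10507652  0.17294112] 0.055348564810183805
(array([ 2. , -1.6, 81.4]), array([0.2, 0.1, 0.2]))
```

servo_tool([
  {"angular": [0,0,0],"translation": [1,0,15],"jaw": 0.5},
  {"angular": [0,0,0],"translation": [2,-1,40],"jaw": 0.5},
  {"angular": [0,0,0],"translation": [2,-1,60],"jaw": 0.5},
  {"angular": [0,0,0],"translation": [2,-1,72],"jaw": 0.5},
  {"angular": [0,0,0],"translation": [2,-1,79],"jaw": 0.5},
  {"angular": [0,0,0],"translation": [2,-1,81],"jaw": 0.5},
  {"angular": [0,0,0],"translation": [2,-1,81],"jaw": 0.5},
  {"angular": [0,0,0],"translation": [2,-1,81],"jaw": 0.75},
  {"angular": [0,0,0],"translation": [2,-1,81],"jaw": 0.75},
  {"angular": [0,0,0],"translation": [2,-1,81],"jaw": 0.75},
  {"angular": [0,0,0],"translation": [2,-1,81],"jaw": 0.75},
])

```text
time_s: 13.65
tool_pos: [0.6129, -0.1086, 0.0937]
orientation: [-3.141, 0.0, -1.558]
ft_force: [0.2, 0.2, 0.4]
grip_width: 0.0647
```

servo_tool([
  {"angular": [0,0,0],"translation": [0,0,-15],"jaw": 0.75},
  {"angular": [0,0,0],"translation": [0,0,-45],"jaw": 0.75},
  {"angular": [0,0,0],"translation": [0,0,-85],"jaw": 1},
  {"angular": [0,0,0],"translation": [0,0,-125],"jaw": 1},
  {"angular": [0,0,0],"translation": [0,0,-160],"jaw": 1},
  {"angular": [0,0,0],"translation": [0,0,-180],"jaw": 1},
  {"angular": [0,0,0],"translation": [0,0,-180],"jaw": 1},
])

```text
time_s: 14.35
tool_pos: [0.6142, -0.1095, 0.2782]
orientation: [-3.134, -0.0, -1.558]
ft_force: [0.8, -0.0, -0.2]
grip_width: 0.0862
```

```bash
python3 - <<'E'
from h import *
o=observe(); print(o['tool_pos'],o['grip_width'])
shot("wrist","w5");KC=shot("top","t5",(100,105,250,265),5)
print(delta((0.5351,0.1911,0.25),np.radians(-62.6)))
E
```

```text
[ 0.6141662  -0.10954468  0.27822467] 0.08619171539510198
(array([-300.8,   73.6,   23.9]), array([ -0.1,   0. , -26.7]))
```

View pics/w5.png

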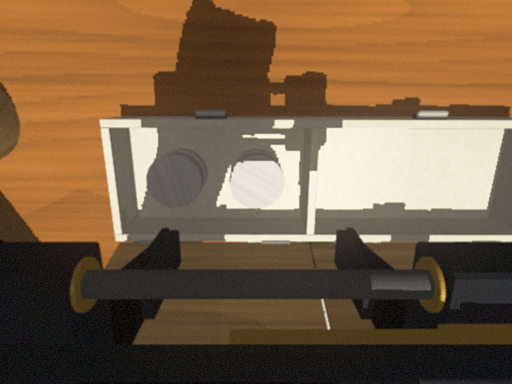

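View pics/t5.png

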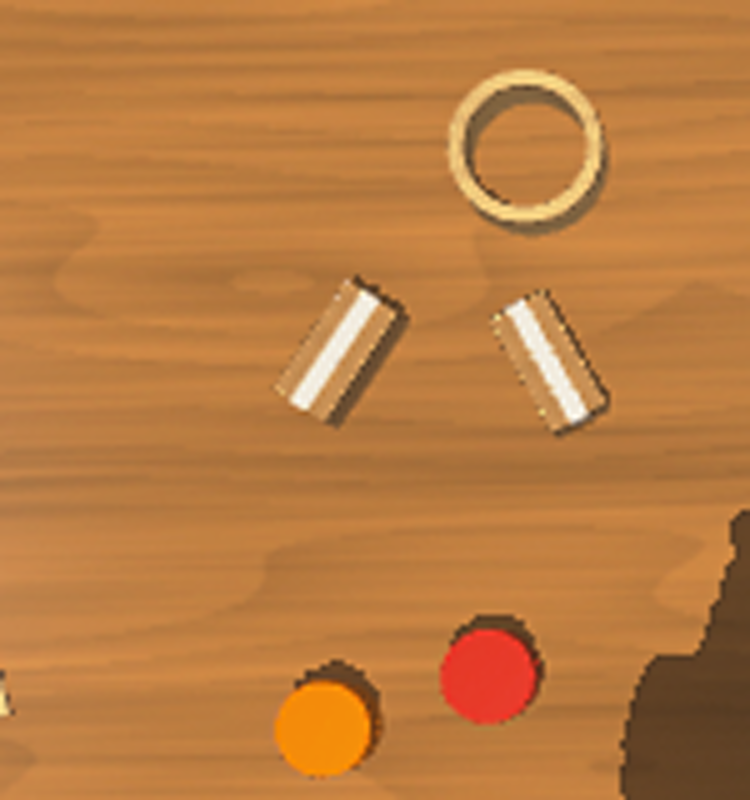

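servo_tool([
  {"angular": [0,0,-2],"translation": [-15,4,1],"jaw": 1},
  {"angular": [0,0,-5],"translation": [-45,11,3],"jaw": 1},
  {"angular": [0,0,-8],"translation": [-80,20,6],"jaw": 1},
  {"angular": [0,0,-11],"translation": [-115,28,9],"jaw": 1},
  {"angular": [0,0,-14],"translation": [-150,37,12],"jaw": 1},
  {"angular": [0,0,-17],"translation": [-185,45,15],"jaw": 1},
  {"angular": [0,0,-20],"translation": [-220,54,18],"jaw": 1},
  {"angular": [0,0,-23],"translation": [-255,62,20],"jaw": 1},
  {"angular": [0,0,-26],"translation": [-285,70,22],"jaw": 1},
  {"angular": [0,0,-27],"translation": [-301,74,24],"jaw": 1},
  {"angular": [0,0,-27],"translation": [-301,74,24],"jaw": 1},
])

```text
time_s: 15.55
tool_pos: [0.5327, 0.1945, 0.2478]
orientation: [3.139, 0.001, -1.081]
ft_force: [0.5, 0.1, -0.4]
grip_width: 0.0869
```

```bash
python3 - <<'E'
from h import *
KC=shot("wrist","w6",(150,80,350,250),4)
o=observe();print(o['tool_pos'],o['orientation'],proj("wrist",[.5351,.1911,.044],KC))
E
```

```text
[0.53386056 0.19183069 0.24828581] [ 3.13960347e+00 -6.37665568e-04 -1.08460846e+00] [262.34417154 182.78274175]
```

View pics/w6.png

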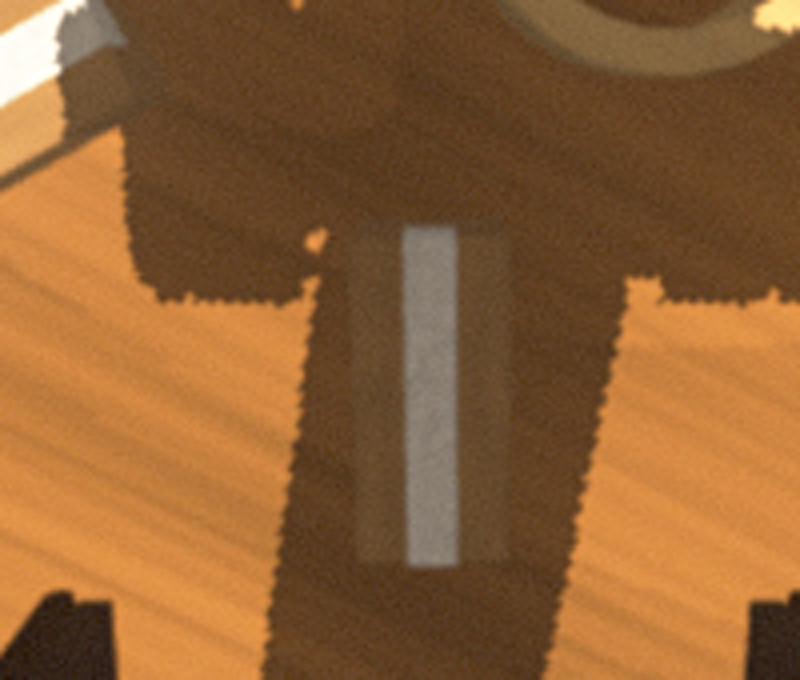

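```bash
python3 - <<'E'
from h import *
p=px("wrist",257.7,179,.044); print(p)
print(delta((p[0],p[1],.081),observe()['orientation'][2]))
E
```

```text
[0.53757715 0.19381201 0.044     ]
(array([-1.000e-01, -4.500e+00,  1.673e+02]), array([ 0.1, -0. , -0. ]))
```

servo_tool([
  {"angular": [0,0,0],"translation": [0,-1,25],"jaw": 1},
  {"angular": [0,0,0],"translation": [0,-3,60],"jaw": 1},
  {"angular": [0,0,0],"translation": [0,-3,95],"jaw": 1},
  {"angular": [0,0,0],"translation": [0,-3,130],"jaw": 1},
  {"angular": [0,0,0],"translation": [0,-3,155],"jaw": 1},
  {"angular": [0,0,0],"translation": [0,-3,167],"jaw": 1},
  {"angular": [0,0,0],"translation": [0,-3,167],"jaw": 0.3},
  {"angular": [0,0,0],"translation": [0,-3,167],"jaw": 0.3},
  {"angular": [0,0,0],"translation": [0,-3,167],"jaw": 0.3},
  {"angular": [0,0,0],"translation": [0,-3,167],"jaw": 0.3},
  {"angular": [0,0,0],"translation": [0,-3,167],"jaw": 0.3},
  {"angular": [0,0,0],"translation": [0,-3,167],"jaw": 0.3},
])

```text
time_s: 16.8
tool_pos: [0.5376, 0.193, 0.0828]
orientation: [-3.141, 0.0, -1.086]
ft_force: [-0.3, 0.6, 0.1]
grip_width: 0.0469
```

servo_tool([
  {"angular": [0,0,0],"translation": [0,0,-20],"jaw": 0.3},
  {"angular": [0,0,0],"translation": [0,0,-50],"jaw": 0.3},
  {"angular": [0,0,0],"translation": [0,0,-85],"jaw": 0.3},
  {"angular": [0,0,0],"translation": [0,0,-120],"jaw": 0.3},
  {"angular": [0,0,0],"translation": [0,0,-155],"jaw": 0.3},
  {"angular": [0,0,0],"translation": [0,0,-190],"jaw": 0.3},
  {"angular": [0,0,0],"translation": [0,0,-210],"jaw": 0.3},
  {"angular": [0,0,0],"translation": [0,0,-215],"jaw": 0.3},
  {"angular": [0,0,0],"translation": [0,0,-215],"jaw": 0.3},
])

```text
time_s: 17.7
tool_pos: [0.5373, 0.1928, 0.2974]
orientation: [-3.141, 0.0, -1.086]
ft_force: [-0.0, -0.3, -0.9]
grip_width: 0.0376
```

```bash
python3 - <<'E'
from h import *
print(delta((0.6145,-0.329,0.30),np.radians(-89.4)))
E
```

```text
(array([497.7, 174.7,  -2.8]), array([-0. ,  0. , 27.2]))
```

servo_tool([
  {"angular": [0,0,1],"translation": [14,5,0],"jaw": 0.3},
  {"angular": [0,0,3],"translation": [44,15,-1],"jaw": 0.3},
  {"angular": [0,0,5],"translation": [84,29,-2],"jaw": 0.3},
  {"angular": [0,0,8],"translation": [129,45,-3],"jaw": 0.3},
  {"angular": [0,0,11],"translation": [174,61,-3],"jaw": 0.3},
  {"angular": [0,0,14],"translation": [219,77,-3],"jaw": 0.3},
  {"angular": [0,0,16],"translation": [264,93,-3],"jaw": 0.3},
  {"angular": [0,0,19],"translation": [309,108,-3],"jaw": 0.3},
  {"angular": [0,0,22],"translation": [354,124,-3],"jaw": 0.3},
  {"angular": [0,0,24],"translation": [399,140,-3],"jaw": 0.3},
  {"angular": [0,0,26],"translation": [439,154,-3],"jaw": 0.3},
  {"angular": [0,0,27],"translation": [472,166,-3],"jaw": 0.3},
])

```text
time_s: 18.9
tool_pos: [0.6082, -0.3063, 0.2981]
orientation: [3.138, -0.001, -1.563]
ft_force: [0.0, 0.6, -1.0]
grip_width: 0.0375
```

servo_tool([
  {"angular": [0,0,0],"translation": [18,6,0],"jaw": 0.3},
  {"angular": [0,0,0],"translation": [25,-3,0],"jaw": 0.3},
  {"angular": [0,0,0],"translation": [25,-3,0],"jaw": 0.3},
  {"angular": [0,0,0],"translation": [25,-3,0],"jaw": 0.3},
])

```text
time_s: 19.3
tool_pos: [0.6126, -0.3274, 0.2986]
orientation: [3.139, 0.001, -1.559]
ft_force: [-0.0, 1.4, -1.0]
grip_width: 0.0377
```

```bash
python3 - <<'E'
from h import *
o=observe(); print(o['tool_pos'],o['grip_width'])
print(delta((0.6145,-0.329,0.17),np.radians(-89.4)))
shot("wrist","w7");shot("side","s7",(200,100,470,300),2.9)
E
```

```text
[ 0.61255991 -0.32742481  0.29855938] 0.03768436039916077
(array([  1.7,  -2.3, 128.6]), array([0.2, 0.1, 0.1]))
```

View pics/w7.png

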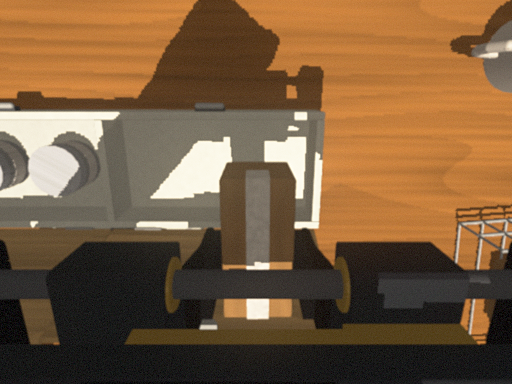

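View pics/s7.png

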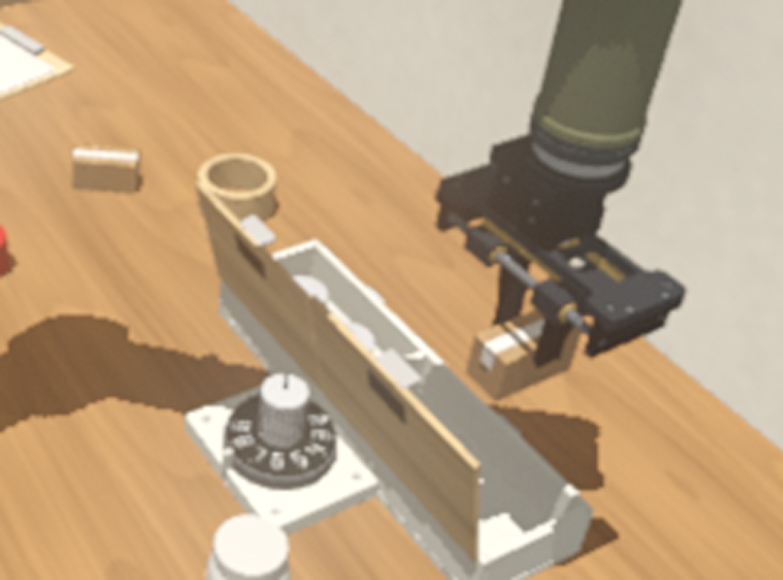

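servo_tool([
  {"angular": [0,0,0],"translation": [0,0,12],"jaw": 0.3},
  {"angular": [0,0,0],"translation": [1,-1,40],"jaw": 0.3},
  {"angular": [0,0,0],"translation": [1,-1,75],"jaw": 0.3},
  {"angular": [0,0,0],"translation": [1,-1,110],"jaw": 0.3},
  {"angular": [0,0,0],"translation": [1,-1,145],"jaw": 0.3},
  {"angular": [0,0,0],"translation": [1,-1,170],"jaw": 0.3},
  {"angular": [0,0,0],"translation": [1,-1,188],"jaw": 0.3},
  {"angular": [0,0,0],"translation": [1,-1,196],"jaw": 0.3},
  {"angular": [0,0,0],"translation": [1,-1,203],"jaw": 0.3},
  {"angular": [0,0,0],"translation": [1,-1,206],"jaw": 0.3},
  {"angular": [0,0,0],"translation": [1,-1,206],"jaw": 0.3},
])

```text
time_s: 20.5
tool_pos: [0.6171, -0.3265, 0.1004]
orientation: [-3.136, 0.003, -1.555]
ft_force: [-6.6, 8.7, 25.0]
grip_width: 0.0375
```

servo_tool([
  {"angular": [0,0,0],"translation": [0,0,0],"jaw": 0.6},
  {"angular": [0,0,0],"translation": [0,0,0],"jaw": 0.6},
  {"angular": [0,0,0],"translation": [0,0,0],"jaw": 0.6},
  {"angular": [0,0,0],"translation": [0,0,-15],"jaw": 0.6},
  {"angular": [0,0,0],"translation": [0,0,-45],"jaw": 0.6},
  {"angular": [0,0,0],"translation": [0,0,-85],"jaw": 1},
  {"angular": [0,0,0],"translation": [0,0,-125],"jaw": 1},
  {"angular": [0,0,0],"translation": [0,0,-160],"jaw": 1},
  {"angular": [0,0,0],"translation": [0,0,-190],"jaw": 1},
  {"angular": [0,0,0],"translation": [0,0,-200],"jaw": 1},
  {"angular": [0,0,0],"translation": [0,0,-200],"jaw": 1},
])

```text
time_s: 21.6
tool_pos: [0.6148, -0.3289, 0.2964]
orientation: [-3.139, -0.002, -1.558]
ft_force: [0.2, 0.2, -1.0]
grip_width: 0.0854
```

```bash
python3 - <<'E'
from h import *
o=observe(); print(o['tool_pos'],o['grip_width'])
shot("wrist","w8");KC=shot("top","t8",(100,105,250,265),5)
print(delta((0.5428,0.3192,0.27),np.radians(58)))
print(delta((0.5428,0.3192,0.27),np.radians(-15)))
E
```

```text
[ 0.61480381 -0.32892851  0.29637331] 0.08543882967646285
(array([-648. ,   62.9,   23.7]), array([-0.000e+00,  1.000e-01, -1.473e+02]))
(array([-648. ,   62.9,   23.7]), array([  0. ,   0.1, -74.3]))
```

View pics/w8.png

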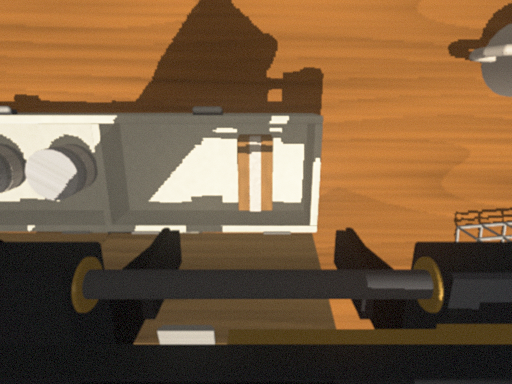

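View pics/t8.png

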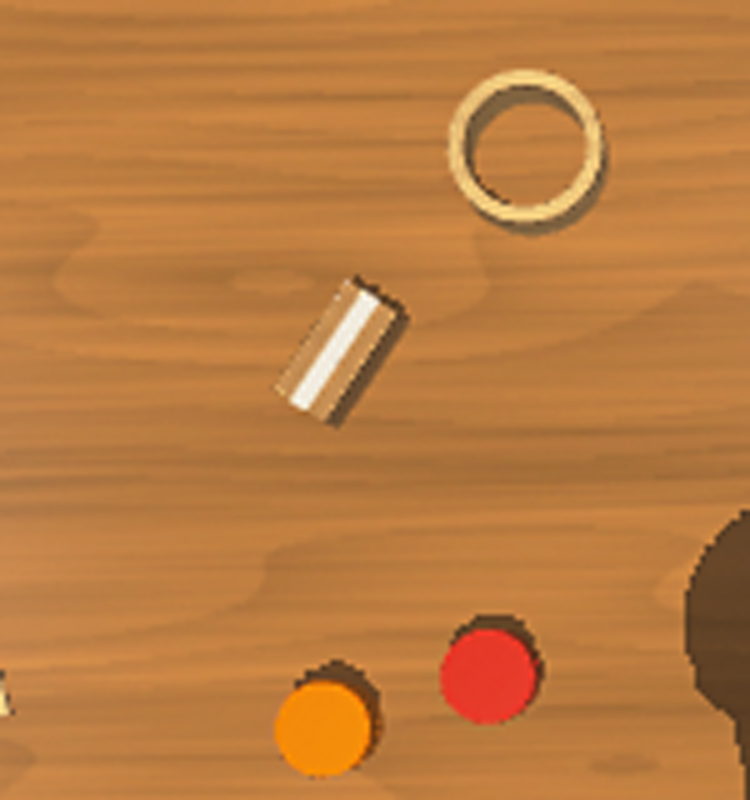

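servo_tool([
  {"angular": [0,0,-3],"translation": [-15,1,0],"jaw": 1},
  {"angular": [0,0,-9],"translation": [-45,4,0],"jaw": 1},
  {"angular": [0,0,-16],"translation": [-85,8,0],"jaw": 1},
  {"angular": [0,0,-23],"translation": [-128,12,0],"jaw": 1},
  {"angular": [0,0,-31],"translation": [-171,16,2],"jaw": 1},
  {"angular": [0,0,-39],"translation": [-214,20,4],"jaw": 1},
  {"angular": [0,0,-47],"translation": [-257,25,6],"jaw": 1},
  {"angular": [0,0,-55],"translation": [-300,29,8],"jaw": 1},
  {"angular": [0,0,-63],"translation": [-343,33,10],"jaw": 1},
  {"angular": [0,0,-71],"translation": [-386,37,12],"jaw": 1},
  {"angular": [0,0,-79],"translation": [-429,42,14],"jaw": 1},
  {"angular": [0,0,-87],"translation": [-472,46,16],"jaw": 1},
])

```text
time_s: 22.9
tool_pos: [0.5603, 0.146, 0.2769]
orientation: [3.141, 0.002, -0.03]
ft_force: [-0.5, 1.0, -0.3]
grip_width: 0.0871
```

```bash
python3 - <<'E'
from h import *
o=observe(); print(o['tool_pos'],o['orientation'],o['joint_pos'])
print(delta((0.5428,0.3192,0.27),np.radians(58)))
E
```

```text
[0.56033915 0.1459703  0.27686475] [ 3.14108547e+00  2.19140587e-03 -2.95751200e-02] [-0.66664308  0.1837929   0.41620049  1.66805965 -0.07672392  1.30811325
 -0.26613603]
(array([ -22.6, -172.6,    6.8]), array([ -0. ,   0.1, -59.7]))
```

servo_tool([
  {"angular": [0,0,-7],"translation": [-4,-30,1],"jaw": 1},
  {"angular": [0,0,-15],"translation": [-8,-62,2],"jaw": 1},
  {"angular": [0,0,-23],"translation": [-12,-94,3],"jaw": 1},
  {"angular": [0,0,-31],"translation": [-16,-124,4],"jaw": 1},
  {"angular": [0,0,-39],"translation": [-20,-150,6],"jaw": 1},
  {"angular": [0,0,-47],"translation": [-23,-168,7],"jaw": 1},
  {"angular": [0,0,-54],"translation": [-23,-173,7],"jaw": 1},
  {"angular": [0,0,-60],"translation": [-23,-173,7],"jaw": 1},
  {"angular": [0,0,-60],"translation": [-23,-173,7],"jaw": 1},
  {"angular": [0,0,-60],"translation": [-23,-173,7],"jaw": 1},
])

```text
time_s: 23.9
tool_pos: [0.5452, 0.3171, 0.2702]
orientation: [-3.141, 0.002, 1.007]
ft_force: [0.4, -0.6, -0.1]
grip_width: 0.0873
```

```bash
python3 - <<'E'
from h import *
KC=shot("wrist","w9",(150,80,350,250),4)
o=observe();print(o['tool_pos'],o['orientation'],proj("wrist",[.5428,.3192,.044],KC))
E
```

```text
[0.54548345 0.31697014 0.27056352] [-3.14106121e+00  1.12566421e-03  1.00682315e+00] [257.85955467 176.0234262 ]
```

View pics/w9.png

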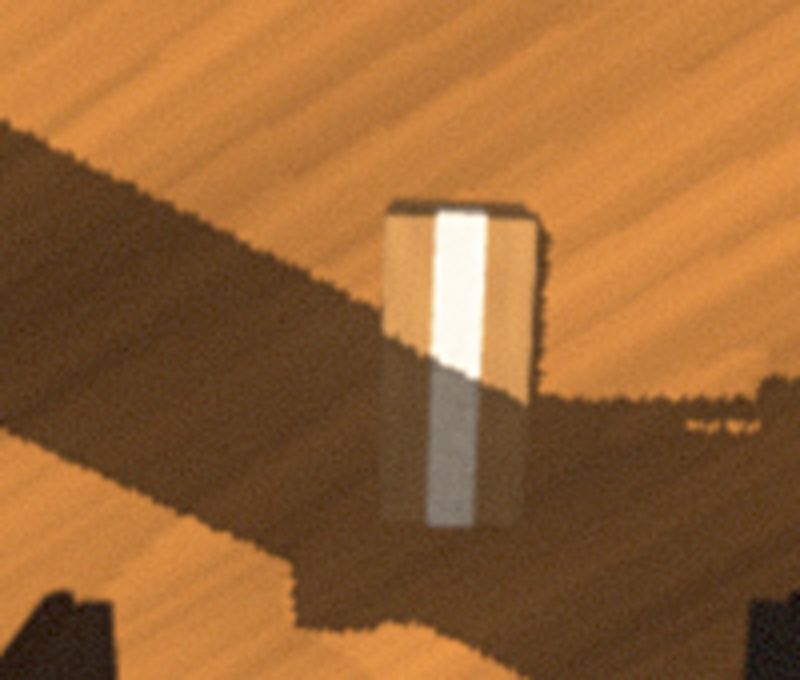

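```bash
python3 - <<'E'
from h import *
p=px("wrist",263.8,172,.044); print(p)
print(delta((p[0],p[1],.081),observe()['orientation'][2]))
E
```

```text
[0.54295008 0.32644996 0.044     ]
(array([  6.9,  -7.1, 189.6]), array([-0. ,  0.1, -0. ]))
```

servo_tool([
  {"angular": [0,0,1],"translation": [3,-2,25],"jaw": 1},
  {"angular": [0,0,2],"translation": [6,-5,60],"jaw": 1},
  {"angular": [0,0,2],"translation": [6,-5,95],"jaw": 1},
  {"angular": [0,0,2],"translation": [6,-5,130],"jaw": 1},
  {"angular": [0,0,2],"translation": [6,-5,160],"jaw": 0.8},
  {"angular": [0,0,2],"translation": [6,-5,180],"jaw": 0.7},
  {"angular": [0,0,2],"translation": [6,-5,188],"jaw": 0.7},
  {"angular": [0,0,2],"translation": [6,-5,188],"jaw": 0.3},
  {"angular": [0,0,2],"translation": [6,-5,188],"jaw": 0.3},
  {"angular": [0,0,2],"translation": [6,-5,188],"jaw": 0.3},
  {"angular": [0,0,2],"translation": [6,-5,188],"jaw": 0.3},
  {"angular": [0,0,2],"translation": [6,-5,188],"jaw": 0.3},
])

```text
time_s: 25.15
tool_pos: [0.5458, 0.325, 0.0847]
orientation: [3.141, -0.002, 0.973]
ft_force: [-0.1, -0.6, 3.6]
grip_width: 0.0376
```

servo_tool([
  {"angular": [0,0,0],"translation": [0,0,0],"jaw": 0.3},
  {"angular": [0,0,0],"translation": [0,0,0],"jaw": 0.3},
  {"angular": [0,0,0],"translation": [0,0,-20],"jaw": 0.3},
  {"angular": [0,0,0],"translation": [0,0,-50],"jaw": 0.3},
  {"angular": [0,0,0],"translation": [0,0,-85],"jaw": 0.3},
  {"angular": [0,0,0],"translation": [0,0,-120],"jaw": 0.3},
  {"angular": [0,0,0],"translation": [0,0,-155],"jaw": 0.3},
  {"angular": [0,0,0],"translation": [0,0,-190],"jaw": 0.3},
  {"angular": [0,0,0],"translation": [0,0,-210],"jaw": 0.3},
  {"angular": [0,0,0],"translation": [0,0,-215],"jaw": 0.3},
  {"angular": [0,0,0],"translation": [0,0,-215],"jaw": 0.3},
])

```text
time_s: 26.25
tool_pos: [0.5451, 0.3247, 0.2982]
orientation: [3.142, -0.0, 0.973]
ft_force: [-0.3, 0.2, -2.4]
grip_width: 0.0376
```

```bash
python3 - <<'E'
from h import *
shot("wrist","w10")
print(observe()['grip_width'])
print(delta((0.614,-0.229,0.30),np.radians(-89.4)))
E
```

```text
0.03789057095112042
(array([-418.4,  368.8,   -2.7]), array([1.000e-01, 1.000e-01, 1.451e+02]))
```

View pics/w10.png

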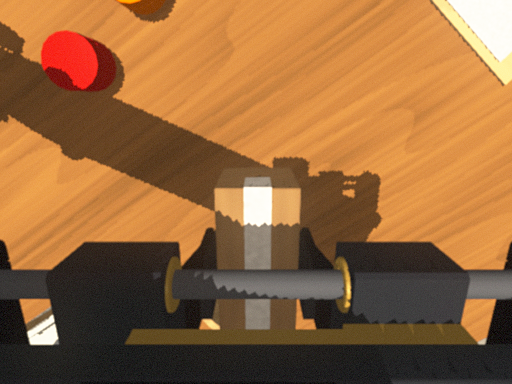

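servo_tool([
  {"angular": [0,0,3],"translation": [-9,8,0],"jaw": 0.3},
  {"angular": [0,0,9],"translation": [-27,24,0],"jaw": 0.3},
  {"angular": [0,0,16],"translation": [-52,46,0],"jaw": 0.3},
  {"angular": [0,0,24],"translation": [-80,70,0],"jaw": 0.3},
  {"angular": [0,0,32],"translation": [-108,95,0],"jaw": 0.3},
  {"angular": [0,0,40],"translation": [-136,120,0],"jaw": 0.3},
  {"angular": [0,0,48],"translation": [-164,145,0],"jaw": 0.3},
  {"angular": [0,0,56],"translation": [-192,169,0],"jaw": 0.3},
  {"angular": [0,0,64],"translation": [-220,194,0],"jaw": 0.3},
  {"angular": [0,0,72],"translation": [-248,219,0],"jaw": 0.3},
  {"angular": [0,0,80],"translation": [-276,243,0],"jaw": 0.3},
  {"angular": [0,0,88],"translation": [-304,268,0],"jaw": 0.3},
])

```text
time_s: 27.5
tool_pos: [0.5946, -0.0786, 0.296]
orientation: [3.14, 0.003, -0.569]
ft_force: [0.2, 0.0, -1.5]
grip_width: 0.0379
```

```bash
python3 - <<'E'
from h import *
o=observe(); print(o['grip_width'],o['tool_pos'],o['joint_pos'])
print(delta((0.614,-0.229,0.30),np.radians(-89.4)))
E
```

```text
0.037863544016949684 [ 0.59461146 -0.07863597  0.29598547] [-0.4275434   0.23696462  0.61033261  1.59486774 -0.13766907  1.35673002
 -0.36918693]
(array([ 97.3, 116.3,  -4.1]), array([ 0.2,  0.1, 56.8]))
```

servo_tool([
  {"angular": [0,0,8],"translation": [20,24,0],"jaw": 0.3},
  {"angular": [0,0,16],"translation": [42,50,-1],"jaw": 0.3},
  {"angular": [0,0,24],"translation": [64,76,-2],"jaw": 0.3},
  {"angular": [0,0,32],"translation": [82,98,-3],"jaw": 0.3},
  {"angular": [0,0,40],"translation": [93,111,-4],"jaw": 0.3},
  {"angular": [0,0,48],"translation": [97,116,-4],"jaw": 0.3},
  {"angular": [0,0,54],"translation": [97,116,-4],"jaw": 0.3},
  {"angular": [0,0,57],"translation": [97,116,-4],"jaw": 0.3},
  {"angular": [0,0,57],"translation": [97,116,-4],"jaw": 0.3},
  {"angular": [0,0,57],"translation": [97,116,-4],"jaw": 0.3},
])

```text
time_s: 28.5
tool_pos: [0.6152, -0.2269, 0.3006]
orientation: [3.139, 0.001, -1.556]
ft_force: [0.4, 0.5, -1.5]
grip_width: 0.0377
```

```bash
python3 - <<'E'
from h import *
o=observe(); print(o['grip_width'],o['tool_pos'],o['joint_pos'])
print(delta((0.614,-0.229,0.093),np.radians(-89.4)))
shot("wrist","w11")
E
```

```text
0.037713734339297644 [ 0.61523347 -0.22693919  0.30060046] [-0.29346124  0.413519    0.82064682  1.44685555 -0.30148081  1.41387032
 -1.0239243 ]
(array([  2.2,   0.7, 207.6]), array([0.1, 0. , 0.2]))
```

View pics/w11.png

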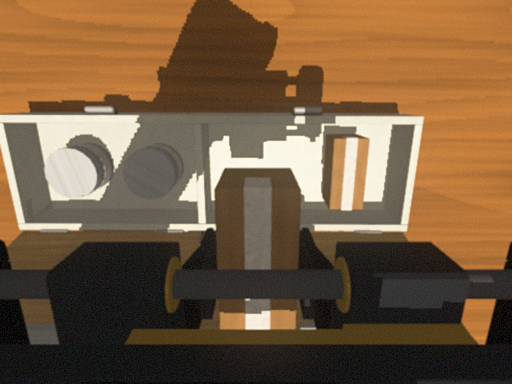

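servo_tool([
  {"angular": [0,0,0],"translation": [0,0,12],"jaw": 0.3},
  {"angular": [0,0,0],"translation": [1,0,40],"jaw": 0.3},
  {"angular": [0,0,0],"translation": [1,0,75],"jaw": 0.3},
  {"angular": [0,0,0],"translation": [1,0,110],"jaw": 0.3},
  {"angular": [0,0,0],"translation": [1,0,145],"jaw": 0.3},
  {"angular": [0,0,0],"translation": [1,0,170],"jaw": 0.3},
  {"angular": [0,0,0],"translation": [1,0,188],"jaw": 0.3},
  {"angular": [0,0,0],"translation": [1,0,198],"jaw": 0.3},
  {"angular": [0,0,0],"translation": [1,0,204],"jaw": 0.3},
  {"angular": [0,0,0],"translation": [1,0,205],"jaw": 0.3},
  {"angular": [0,0,0],"translation": [1,0,205],"jaw": 0.3},
])

```text
time_s: 29.65
tool_pos: [0.6163, -0.2286, 0.0983]
orientation: [-3.14, -0.0, -1.558]
ft_force: [0.9, -0.2, -1.6]
grip_width: 0.0374
```

servo_tool([
  {"angular": [0,0,0],"translation": [0,0,0],"jaw": 0.6},
  {"angular": [0,0,0],"translation": [0,0,0],"jaw": 0.6},
  {"angular": [0,0,0],"translation": [0,0,0],"jaw": 0.6},
  {"angular": [0,0,0],"translation": [0,0,-15],"jaw": 0.6},
  {"angular": [0,0,0],"translation": [0,0,-45],"jaw": 0.6},
  {"angular": [0,0,0],"translation": [0,0,-85],"jaw": 0.6},
  {"angular": [0,0,0],"translation": [0,0,-125],"jaw": 0.3},
  {"angular": [0,0,0],"translation": [0,0,-160],"jaw": 0},
  {"angular": [0,0,0],"translation": [0,0,-190],"jaw": 0},
  {"angular": [0,0,0],"translation": [0,0,-205],"jaw": 0},
  {"angular": [0,0,0],"translation": [0,0,-205],"jaw": 0},
])

```text
time_s: 30.75
tool_pos: [0.6164, -0.2291, 0.3053]
orientation: [-3.137, -0.001, -1.558]
ft_force: [-0.2, 0.9, -1.5]
grip_width: 0.0202
```

```bash
python3 - <<'E'
from h import *
o=observe(); print(o['tool_pos'],o['grip_width'],o['joint_pos'])
shot("wrist","w12");KC=shot("top","t12");shot("side","s12")
E
```

```text
[ 0.61641028 -0.22908029  0.30530018] 0.020164651736255965 [-0.29298445  0.41108698  0.82458201  1.44101935 -0.30290129  1.41511217
 -1.02286698]
```

View pics/w12.png

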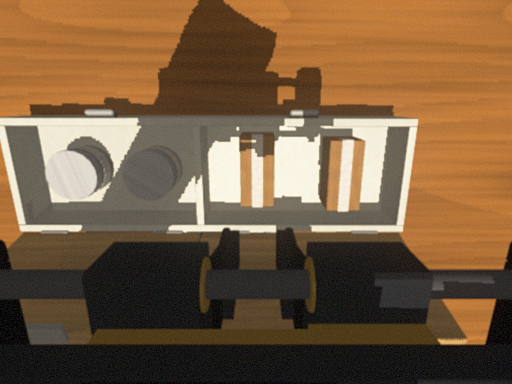

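View pics/t12.png

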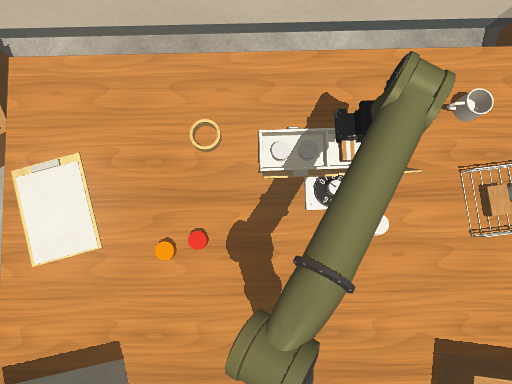

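View pics/s12.png

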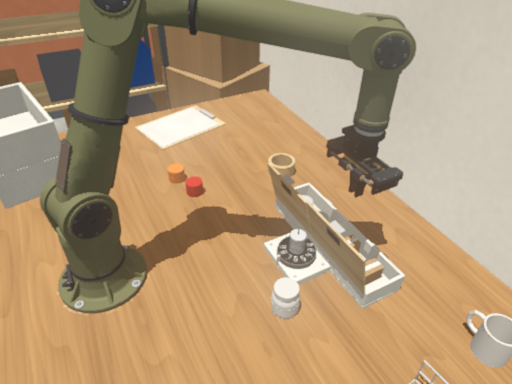

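```bash
python3 - <<'E'
from h import *
im=cv2.imread("pics/top0.png")[150:250,432:512]
cv2.imwrite("pics/bk.png",cv2.resize(im,None,fx=6,fy=6,interpolation=cv2.INTER_CUBIC))
E
```

```text
(no output)
```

View pics/bk.png

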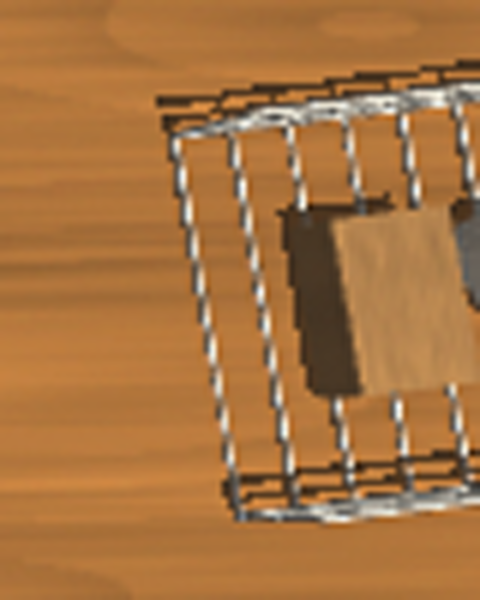

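```bash
cat >> h.py <<'E'
def tray(x,y,z):
    c,s=np.cos(.0106),np.sin(.0106)
    return np.array([.6128+c*x-s*y,-.178+s*x+c*y,z])
Y0=np.radians(-89.4)
E
python3 - <<'E'
from h import *
print(delta(tray(-.15,.113,.305),Y0)); print(tray(-.15,.113,.3),tray(.049,.113,.136),tray(.049,-.101,.136))
E
```

```text
(array([-163.3,  151.4,   -4. ]), array([0.1, 0.1, 0.1]))
[ 0.46161065 -0.06659632  0.3       ] [ 0.66059947 -0.06448696  0.136     ] [ 0.66286783 -0.27847494  0.136     ]
```

servo_tool([
  {"angular": [0,0,0],"translation": [-15,14,0],"jaw": 0},
  {"angular": [0,0,0],"translation": [-40,37,0],"jaw": 0},
  {"angular": [0,0,0],"translation": [-70,65,0],"jaw": 0},
  {"angular": [0,0,0],"translation": [-100,93,0],"jaw": 0},
  {"angular": [0,0,0],"translation": [-130,120,0],"jaw": 0},
  {"angular": [0,0,0],"translation": [-153,141,0],"jaw": 0},
  {"angular": [0,0,0],"translation": [-163,151,0],"jaw": 0},
  {"angular": [0,0,0],"translation": [-163,151,20],"jaw": 0},
  {"angular": [0,0,0],"translation": [-163,151,50],"jaw": 0},
  {"angular": [0,0,0],"translation": [-163,151,75],"jaw": 0},
  {"angular": [0,0,0],"translation": [-163,151,90],"jaw": 0},
  {"angular": [0,0,0],"translation": [-163,151,90],"jaw": 0},
])

```text
time_s: 32.1
tool_pos: [0.46, -0.067, 0.2088]
orientation: [3.134, -0.001, -1.558]
ft_force: [-0.4, -0.2, 0.3]
grip_width: 0.0001
```

```bash
python3 - <<'E'
from h import *
o=observe(); print(o['tool_pos'],o['ft_force'],o['grip_width'])
print(delta(tray(0,.113,.215),Y0),delta(tray(.04,.113,.16),Y0))
shot("side","s13",(200,120,420,300),3.5)
E
```

```text
[ 0.45998014 -0.06701476  0.20881332] [-0.446278   -0.19830784  0.25676438] 0.00014901054087000908
(array([   0. , -151.6,   -7.3]), array([ 0.4, -0.1,  0.2])) (array([   0. , -192. ,   47.4]), array([ 0.4, -0.1,  0.2]))
```

View pics/s13.png

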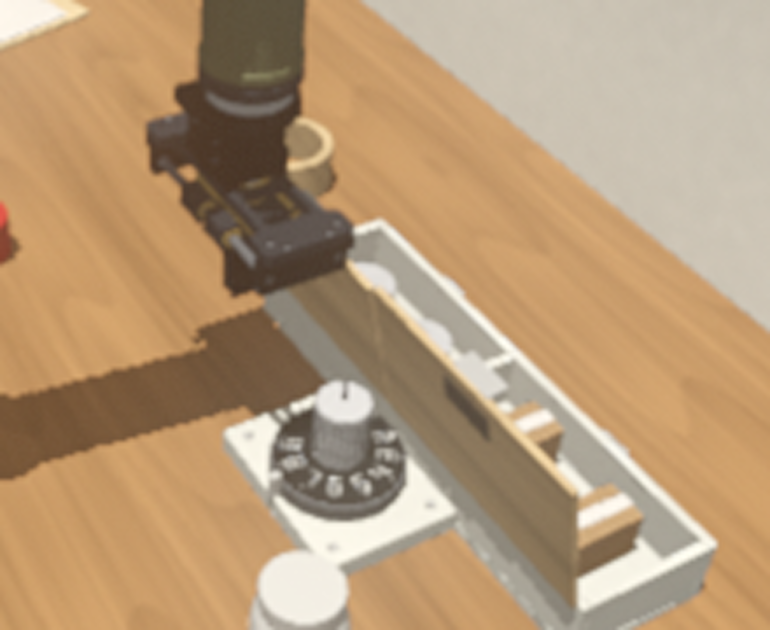

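servo_tool([
  {"angular": [0,0,0],"translation": [0,-10,-6],"jaw": 0},
  {"angular": [0,0,0],"translation": [0,-25,-6],"jaw": 0},
  {"angular": [0,0,0],"translation": [0,-40,-6],"jaw": 0},
  {"angular": [0,0,0],"translation": [0,-55,-6],"jaw": 0},
  {"angular": [0,0,0],"translation": [0,-70,-6],"jaw": 0},
  {"angular": [0,0,0],"translation": [0,-85,-6],"jaw": 0},
  {"angular": [0,0,0],"translation": [0,-100,-6],"jaw": 0},
  {"angular": [0,0,0],"translation": [0,-115,-6],"jaw": 0},
  {"angular": [0,0,0],"translation": [0,-130,-6],"jaw": 0},
  {"angular": [0,0,0],"translation": [0,-145,-6],"jaw": 0},
  {"angular": [0,0,0],"translation": [0,-152,-6],"jaw": 0},
])

```text
time_s: 33.25
tool_pos: [0.6167, -0.0646, 0.2191]
orientation: [-3.14, -0.001, -1.556]
ft_force: [-0.4, -0.1, 0.3]
grip_width: 0.0001
```

```bash
python3 - <<'E'
from h import *
o=observe(); print(o['tool_pos'],o['ft_force'],o['grip_width'])
print(delta(tray(.04,.113,.16),Y0))
shot("side","s14",(200,120,420,300),3.5)
E
```

```text
[ 0.61668543 -0.06461869  0.21912693] [-0.44575388 -0.09478391  0.28229996] 7.575757258866168e-05
(array([  0.4, -34.8,  59.2]), array([-0.1, -0. ,  0.2]))
```

View pics/s14.png

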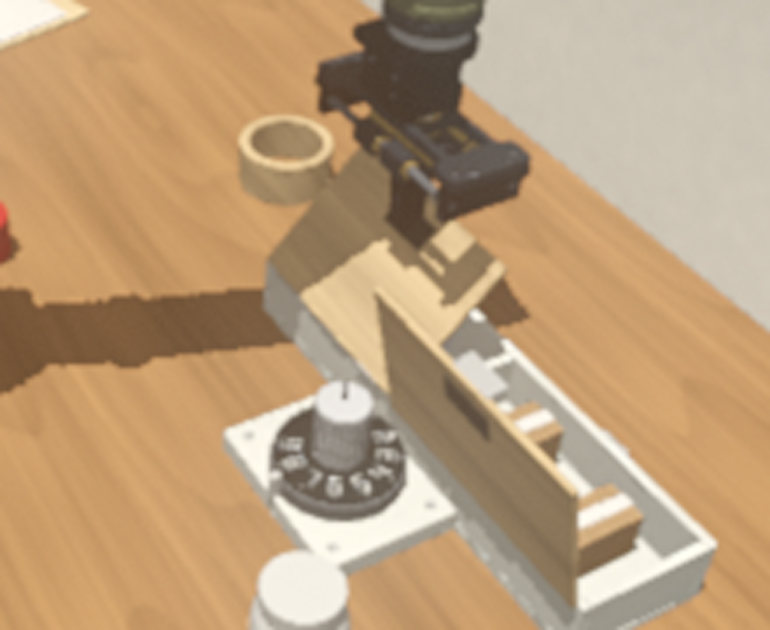

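servo_tool([
  {"angular": [0,0,0],"translation": [0,-10,10],"jaw": 0},
  {"angular": [0,0,0],"translation": [0,-19,22],"jaw": 0},
  {"angular": [0,0,0],"translation": [0,-28,34],"jaw": 0},
  {"angular": [0,0,0],"translation": [0,-35,46],"jaw": 0},
  {"angular": [0,0,0],"translation": [0,-40,58],"jaw": 0},
  {"angular": [0,0,0],"translation": [0,-43,68],"jaw": 0},
  {"angular": [0,0,0],"translation": [0,-44,75],"jaw": 0},
  {"angular": [0,0,0],"translation": [0,-44,80],"jaw": 0},
  {"angular": [0,0,0],"translation": [0,-44,83],"jaw": 0},
  {"angular": [0,0,0],"translation": [0,-44,85],"jaw": 0},
  {"angular": [0,0,0],"translation": [0,-44,86],"jaw": 0},
  {"angular": [0,0,0],"translation": [0,-44,86],"jaw": 0},
])

```text
time_s: 34.5
tool_pos: [0.6587, -0.0648, 0.1357]
orientation: [-3.141, 0.002, -1.558]
ft_force: [-8.1, 2.0, 17.9]
grip_width: 0.0006
```

```bash
python3 - <<'E'
from h import *
o=observe(); print(o['tool_pos'],o['ft_force'],o['orientation'])
print(delta(tray(.049,.113,.136),Y0))
E
```

```text
[ 0.65870012 -0.06484774  0.13574003] [-8.09620498  1.99181275 17.90863415] [-3.14072102e+00  1.90670019e-03 -1.55787114e+00]
(array([-0.3, -1.9, -0.3]), array([-0. ,  0.1,  0.1]))
```

servo_tool([
  {"angular": [0,0,0],"translation": [0,0,-2],"jaw": 0},
  {"angular": [0,0,0],"translation": [0,0,-12],"jaw": 0},
  {"angular": [0,0,0],"translation": [0,0,-40],"jaw": 0},
  {"angular": [0,0,0],"translation": [0,0,-75],"jaw": 0},
  {"angular": [0,0,0],"translation": [0,0,-110],"jaw": 0},
  {"angular": [0,0,0],"translation": [0,0,-145],"jaw": 0},
  {"angular": [0,0,0],"translation": [0,0,-165],"jaw": 0},
  {"angular": [0,0,0],"translation": [0,0,-170],"jaw": 0},
  {"angular": [0,0,0],"translation": [0,0,-170],"jaw": 0},
])

```text
time_s: 35.4
tool_pos: [0.6587, -0.0649, 0.3027]
orientation: [-3.14, 0.0, -1.558]
ft_force: [1.0, -0.8, 0.8]
grip_width: 0.0007
```

```bash
python3 - <<'E'
from h import *
o=observe(); print(o['tool_pos'],o['ft_force'])
print(delta(tray(-.15,-.101,.305),Y0))
shot("side","s15",(200,120,420,300),3.5)
E
```

```text
[ 0.65869133 -0.06491703  0.30267248] [ 1.04536479 -0.7955083   0.78769962]
(array([213.1, 197.6,  -2.6]), array([-0.1,  0. ,  0.1]))
```

View pics/s15.png

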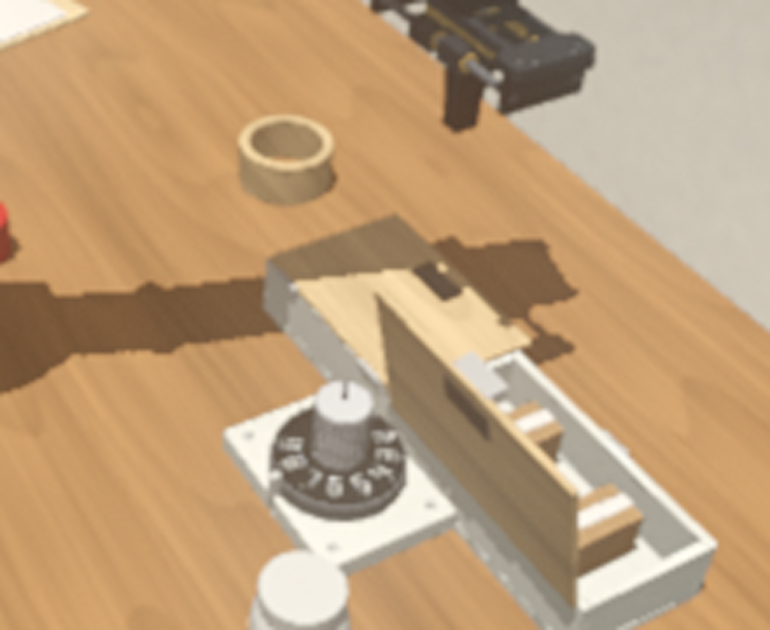

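servo_tool([
  {"angular": [0,0,0],"translation": [15,14,0],"jaw": 0},
  {"angular": [0,0,0],"translation": [45,42,0],"jaw": 0},
  {"angular": [0,0,0],"translation": [75,70,0],"jaw": 0},
  {"angular": [0,0,0],"translation": [105,98,0],"jaw": 0},
  {"angular": [0,0,0],"translation": [135,126,0],"jaw": 0},
  {"angular": [0,0,0],"translation": [165,154,0],"jaw": 0},
  {"angular": [0,0,0],"translation": [195,181,0],"jaw": 0},
  {"angular": [0,0,0],"translation": [213,198,0],"jaw": 0},
  {"angular": [0,0,0],"translation": [213,198,0],"jaw": 0},
])

```text
time_s: 36.35
tool_pos: [0.4594, -0.2837, 0.3009]
orientation: [3.139, 0.0, -1.565]
ft_force: [-0.3, 0.4, 0.3]
grip_width: 0.0008
```

```bash
python3 - <<'E'
from h import *
o=observe(); print(o['tool_pos'],o['ft_force'])
print(delta(tray(-.15,-.101,.217),Y0))
E
```

```text
[ 0.45941078 -0.28374586  0.30092856] [-0.25823927  0.37929051  0.27502224]
(array([-3.1, -4.7, 83.9]), array([ 0.1,  0. , -0.3]))
```

servo_tool([
  {"angular": [0,0,0],"translation": [0,0,25],"jaw": 0},
  {"angular": [0,0,0],"translation": [0,0,55],"jaw": 0},
  {"angular": [0,0,0],"translation": [0,0,78],"jaw": 0},
  {"angular": [0,0,0],"translation": [0,0,84],"jaw": 0},
  {"angular": [0,0,0],"translation": [0,0,84],"jaw": 0},
  {"angular": [0,0,0],"translation": [0,-10,84],"jaw": 0},
  {"angular": [0,0,0],"translation": [0,-25,84],"jaw": 0},
  {"angular": [0,0,0],"translation": [0,-40,84],"jaw": 0},
  {"angular": [0,0,0],"translation": [0,-55,84],"jaw": 0},
  {"angular": [0,0,0],"translation": [0,-70,84],"jaw": 0},
  {"angular": [0,0,0],"translation": [0,-85,84],"jaw": 0},
  {"angular": [0,0,0],"translation": [0,-100,84],"jaw": 0},
])

```text
time_s: 37.55
tool_pos: [0.5649, -0.2788, 0.2192]
orientation: [-3.141, -0.0, -1.557]
ft_force: [-0.7, -0.2, -0.4]
grip_width: 0.0005
```

```bash
python3 - <<'E'
from h import *
o=observe(); print(o['tool_pos'],o['ft_force'])
print(delta(tray(0.004,-.101,.219),Y0),delta(tray(0.048,-.101,.136),Y0))
E
```

```text
[ 0.56493821 -0.27883716  0.21915889] [-0.67308363 -0.20275767 -0.37080246]
(array([  0.9, -52.9,   0.2]), array([-0. , -0. ,  0.2])) (array([  1. , -96.9,  83.2]), array([-0. , -0. ,  0.2]))
```

servo_tool([
  {"angular": [0,0,0],"translation": [0,-15,0],"jaw": 0},
  {"angular": [0,0,0],"translation": [0,-30,0],"jaw": 0},
  {"angular": [0,0,0],"translation": [0,-45,0],"jaw": 0},
  {"angular": [0,0,0],"translation": [0,-55,4],"jaw": 0},
  {"angular": [0,0,0],"translation": [0,-65,14],"jaw": 0},
  {"angular": [0,0,0],"translation": [0,-74,25],"jaw": 0},
  {"angular": [0,0,0],"translation": [0,-82,37],"jaw": 0},
  {"angular": [0,0,0],"translation": [0,-88,49],"jaw": 0},
  {"angular": [0,0,0],"translation": [0,-93,60],"jaw": 0},
  {"angular": [0,0,0],"translation": [0,-96,69],"jaw": 0},
  {"angular": [0,0,0],"translation": [0,-97,74],"jaw": 0},
  {"angular": [0,0,0],"translation": [0,-97,77],"jaw": 0},
])

```text
time_s: 38.75
tool_pos: [0.6602, -0.2775, 0.142]
orientation: [3.141, 0.001, -1.558]
ft_force: [-3.3, 2.2, 6.8]
grip_width: 0.0003
```

servo_tool([
  {"angular": [0,0,0],"translation": [0,0,3],"jaw": 0},
  {"angular": [0,0,0],"translation": [0,0,5],"jaw": 0},
  {"angular": [0,0,0],"translation": [0,0,7],"jaw": 0},
  {"angular": [0,0,0],"translation": [0,0,8],"jaw": 0},
  {"angular": [0,0,0],"translation": [0,0,9],"jaw": 0},
  {"angular": [0,0,0],"translation": [0,0,9],"jaw": 0},
])

```text
time_s: 39.35
tool_pos: [0.6605, -0.2779, 0.1358]
orientation: [-3.14, 0.001, -1.558]
ft_force: [-6.1, 4.2, 17.3]
grip_width: 0.0005
```

servo_tool([
  {"angular": [0,0,0],"translation": [0,0,-2],"jaw": 0},
  {"angular": [0,0,0],"translation": [0,0,-12],"jaw": 0},
  {"angular": [0,0,0],"translation": [0,0,-40],"jaw": 0.5},
  {"angular": [0,0,0],"translation": [0,0,-75],"jaw": 1},
  {"angular": [0,0,0],"translation": [0,0,-110],"jaw": 1},
  {"angular": [0,0,0],"translation": [0,0,-135],"jaw": 1},
  {"angular": [0,0,-6],"translation": [0,0,-140],"jaw": 1},
  {"angular": [0,0,-14],"translation": [0,0,-140],"jaw": 1},
  {"angular": [0,0,-22],"translation": [0,0,-140],"jaw": 1},
  {"angular": [0,0,-30],"translation": [0,0,-140],"jaw": 1},
  {"angular": [0,0,-38],"translation": [0,0,-140],"jaw": 1},
  {"angular": [0,0,-46],"translation": [0,0,-140],"jaw": 1},
])

```text
time_s: 40.55
tool_pos: [0.6603, -0.278, 0.2724]
orientation: [3.141, -0.0, -0.749]
ft_force: [-0.2, -0.0, 0.1]
grip_width: 0.0727
```

```bash
python3 - <<'E'
from h import *
o=observe(); print(o['tool_pos'],o['ft_force'])
print(delta(tray(-.123,0,.27),np.radians(40)))
E
```

```text
[ 0.66031199 -0.27796481  0.27236023] [-0.17009705 -0.03792775  0.10209534]
(array([-192. ,   43.9,    2.3]), array([  0. ,  -0. , -82.9]))
```

servo_tool([
  {"angular": [0,0,-8],"translation": [-17,4,0],"jaw": 1},
  {"angular": [0,0,-16],"translation": [-37,8,0],"jaw": 1},
  {"angular": [0,0,-24],"translation": [-57,13,0],"jaw": 1},
  {"angular": [0,0,-32],"translation": [-77,18,0],"jaw": 1},
  {"angular": [0,0,-40],"translation": [-97,22,0],"jaw": 1},
  {"angular": [0,0,-48],"translation": [-117,27,0],"jaw": 1},
  {"angular": [0,0,-56],"translation": [-137,31,0],"jaw": 1},
  {"angular": [0,0,-64],"translation": [-157,36,0],"jaw": 1},
  {"angular": [0,0,-72],"translation": [-175,40,0],"jaw": 1},
  {"angular": [0,0,-80],"translation": [-188,43,0],"jaw": 1},
  {"angular": [0,0,-82],"translation": [-192,44,0],"jaw": 1},
  {"angular": [0,0,-82],"translation": [-192,44,0],"jaw": 1},
])

```text
time_s: 41.75
tool_pos: [0.4903, -0.1784, 0.2726]
orientation: [3.141, -0.001, 0.674]
ft_force: [-0.1, -0.5, 0.6]
grip_width: 0.0873
```

```bash
python3 - <<'E'
from h import *
KC=shot("wrist","w16"); shot("side","s16",(200,120,420,300),3.5)
o=observe(); print(o['tool_pos'],o['orientation'],o['joint_pos'],proj("wrist",tray(-.123,0,.099),KC))
print(delta(tray(-.123,0,.125),o['orientation'][2]))
E
```

```text
[ 0.49082234 -0.17867746  0.27243877] [ 3.14076076e+00 -3.98650315e-04  6.73561212e-01] [-0.15367785  0.05441573  0.4709448   1.80978012 -0.02561477  1.28248558
  0.99749141] [255.81873541 193.86987393]
(array([ -1.2,  -0.3, 147.4]), array([ 0., -0., -0.]))
```

View pics/w16.png

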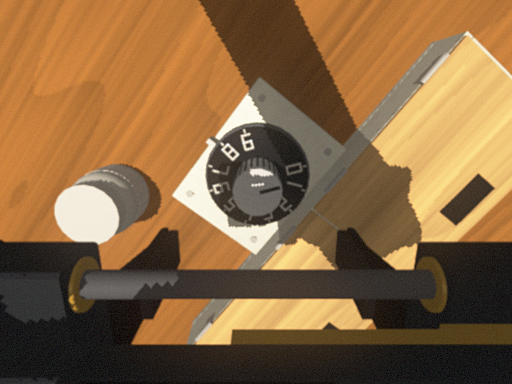

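View pics/s16.png

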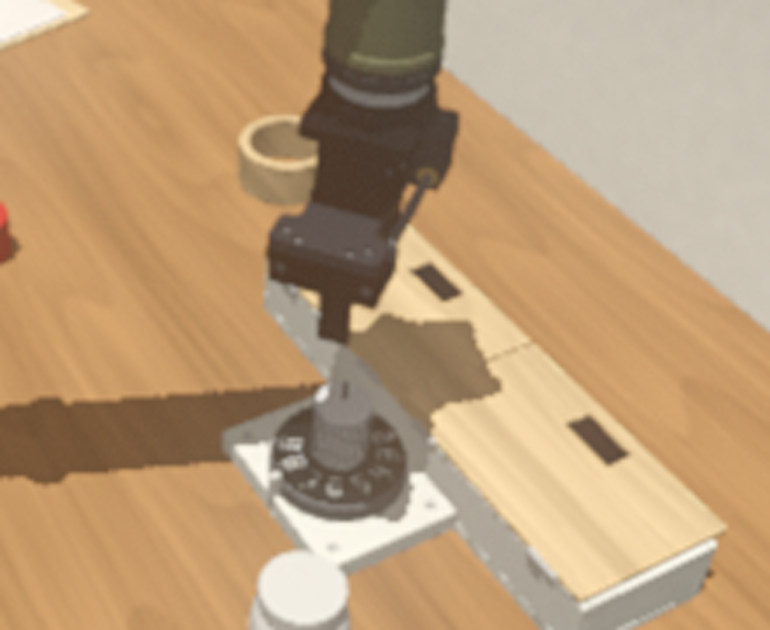

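```bash
python3 - <<'E'
from h import *
im=cv2.imread("pics/w16.png")[100:245,180:330]
cv2.imwrite("pics/w16c.png",cv2.resize(im,None,fx=5,fy=4,interpolation=cv2.INTER_CUBIC) if 0 else cv2.resize(im,None,fx=4,fy=4,interpolation=cv2.INTER_CUBIC))
E
```

```text
(no output)
```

View pics/w16c.png

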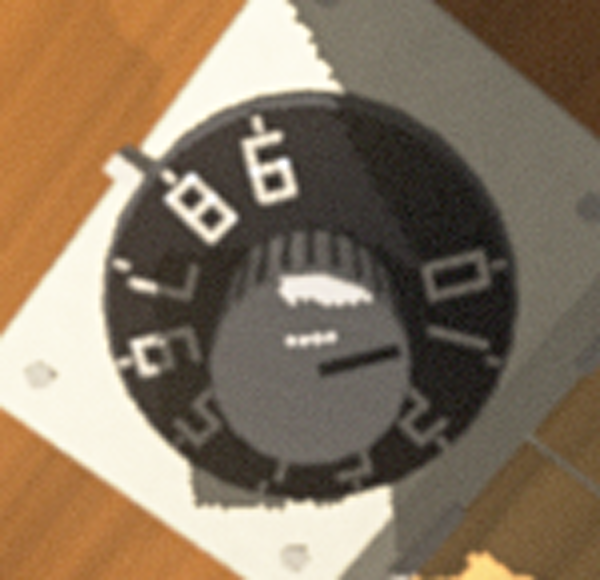

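servo_tool([
  {"angular": [0,0,0],"translation": [0,0,20],"jaw": 1},
  {"angular": [0,0,0],"translation": [0,0,50],"jaw": 1},
  {"angular": [0,0,0],"translation": [0,0,85],"jaw": 1},
  {"angular": [0,0,0],"translation": [0,0,115],"jaw": 1},
  {"angular": [0,0,0],"translation": [0,0,137],"jaw": 1},
  {"angular": [0,0,0],"translation": [0,0,147],"jaw": 1},
  {"angular": [0,0,0],"translation": [0,0,147],"jaw": 0.3},
  {"angular": [0,0,0],"translation": [0,0,147],"jaw": 0.3},
  {"angular": [0,0,0],"translation": [0,0,147],"jaw": 0.3},
  {"angular": [0,0,0],"translation": [0,0,147],"jaw": 0.3},
  {"angular": [0,0,0],"translation": [0,0,147],"jaw": 0.3},
  {"angular": [0,0,0],"translation": [0,0,147],"jaw": 0.3},
], force=35)

```text
time_s: 43.05
tool_pos: [0.4906, -0.1782, 0.1257]
orientation: [3.141, -0.001, 0.676]
ft_force: [0.4, -0.4, 0.2]
grip_width: 0.0472
```

servo_tool([
  {"angular": [0,0,0],"translation": [0,0,0],"jaw": 0.3},
  {"angular": [0,0,3],"translation": [0,0,0],"jaw": 0.3},
  {"angular": [0,0,8],"translation": [0,0,0],"jaw": 0.3},
  {"angular": [0,0,14],"translation": [0,0,0],"jaw": 0.3},
  {"angular": [0,0,20],"translation": [0,0,0],"jaw": 0.3},
  {"angular": [0,0,26],"translation": [0,0,0],"jaw": 0.3},
  {"angular": [0,0,32],"translation": [0,0,0],"jaw": 0.3},
  {"angular": [0,0,38],"translation": [0,0,0],"jaw": 0.3},
  {"angular": [0,0,44],"translation": [0,0,0],"jaw": 0.3},
  {"angular": [0,0,50],"translation": [0,0,0],"jaw": 0.3},
  {"angular": [0,0,56],"translation": [0,0,0],"jaw": 0.3},
  {"angular": [0,0,60],"translation": [0,0,0],"jaw": 0.3},
])

```text
time_s: 44.25
tool_pos: [0.4904, -0.1784, 0.1257]
orientation: [3.141, -0.0, -0.374]
ft_force: [-0.8, -0.5, 2.3]
grip_width: 0.0435
```

```bash
python3 - <<'E'
from h import *
o=observe(); print(o['tool_pos'],o['orientation'],o['ft_force'],o['wrist_torque'],o['grip_width'])
shot("side","s17",(230,180,380,300),5)
E
```

```text
[ 0.49036161 -0.17843076  0.12565527] [ 3.14138433e+00 -1.88355302e-04 -3.73910824e-01] [-0.79017779 -0.47301173  2.30515173] [-0.20626428  0.24409834  0.2314704 ] 0.04352934529932106
```

View pics/s17.png

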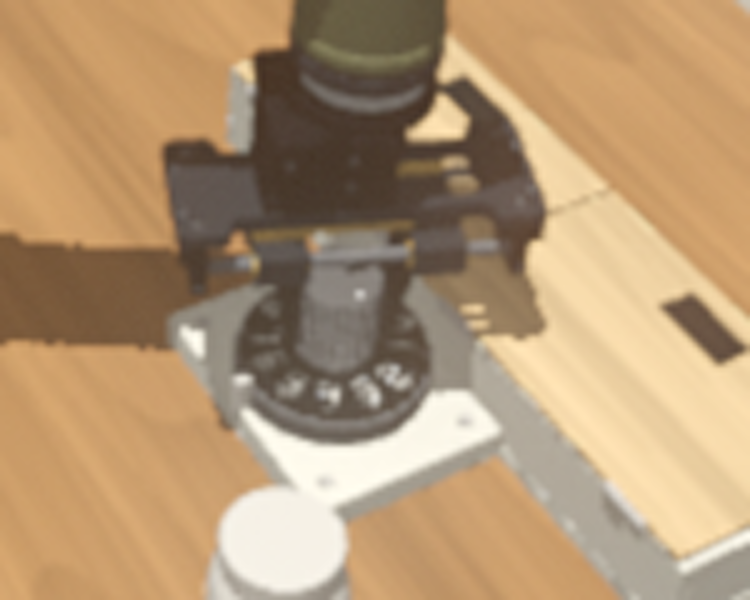

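servo_tool([
  {"angular": [0,0,4],"translation": [0,0,0],"jaw": 0.3},
  {"angular": [0,0,10],"translation": [0,0,0],"jaw": 0.3},
  {"angular": [0,0,16],"translation": [0,0,0],"jaw": 0.3},
  {"angular": [0,0,22],"translation": [0,0,0],"jaw": 0.3},
  {"angular": [0,0,28],"translation": [0,0,0],"jaw": 0.3},
  {"angular": [0,0,34],"translation": [0,0,0],"jaw": 0.3},
  {"angular": [0,0,40],"translation": [0,0,0],"jaw": 0.3},
  {"angular": [0,0,46],"translation": [0,0,0],"jaw": 0.3},
  {"angular": [0,0,52],"translation": [0,0,0],"jaw": 0.3},
  {"angular": [0,0,57],"translation": [0,0,0],"jaw": 0.3},
  {"angular": [0,0,60],"translation": [0,0,0],"jaw": 0.3},
  {"angular": [0,0,60],"translation": [0,0,0],"jaw": 0.3},
])

```text
time_s: 45.5
tool_pos: [0.4904, -0.1784, 0.1256]
orientation: [-3.142, -0.0, -1.417]
ft_force: [-1.5, -0.4, 4.2]
grip_width: 0.0434
```

servo_tool([
  {"angular": [0,0,0],"translation": [0,0,0],"jaw": 1},
  {"angular": [0,0,0],"translation": [0,0,0],"jaw": 1},
  {"angular": [0,0,0],"translation": [0,0,0],"jaw": 1},
  {"angular": [0,0,0],"translation": [0,0,0],"jaw": 1},
  {"angular": [0,0,0],"translation": [0,0,-15],"jaw": 1},
  {"angular": [0,0,0],"translation": [0,0,-45],"jaw": 1},
  {"angular": [0,0,0],"translation": [0,0,-85],"jaw": 1},
  {"angular": [0,0,0],"translation": [0,0,-125],"jaw": 1},
  {"angular": [0,0,0],"translation": [0,0,-150],"jaw": 1},
  {"angular": [0,0,0],"translation": [0,0,-160],"jaw": 1},
  {"angular": [0,0,0],"translation": [0,0,-160],"jaw": 1},
])

```text
time_s: 46.6
tool_pos: [0.4909, -0.1785, 0.2868]
orientation: [-3.138, -0.0, -1.418]
ft_force: [0.1, 0.1, -0.4]
grip_width: 0.0867
```

```bash
python3 - <<'E'
from h import *
o=observe(); print(o['tool_pos'],o['orientation'],o['ft_force'],o['grip_width'])
shot("side","s18",(230,120,430,300),4); shot("wrist","w18",(160,80,360,260),4)
E
```

```text
[ 0.49093805 -0.17852077  0.28684063] [-3.13834327e+00 -3.34016723e-04 -1.41813486e+00] [ 0.13663482  0.08188777 -0.42668918] 0.08667466567311019
```

View pics/w18.png

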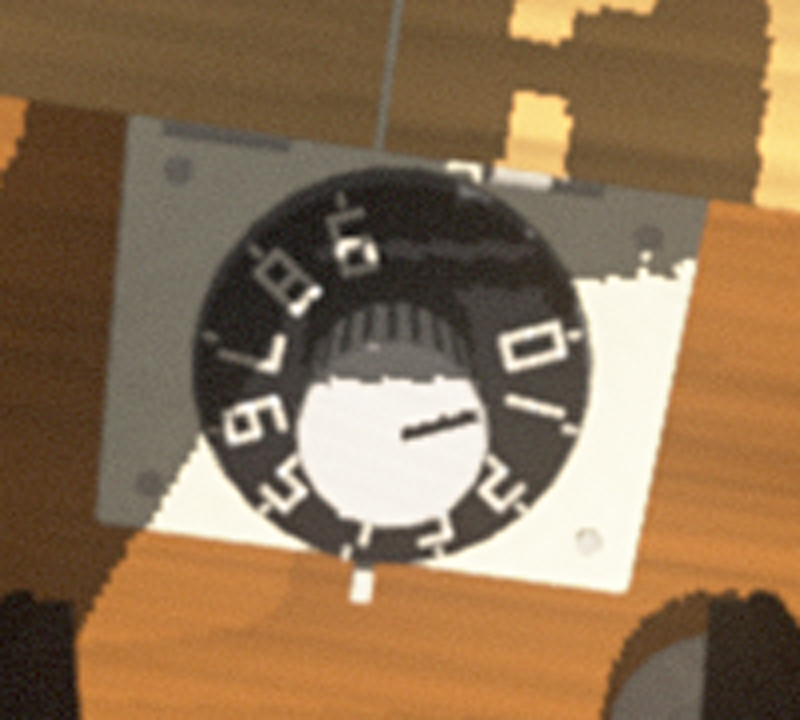

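View pics/s18.png

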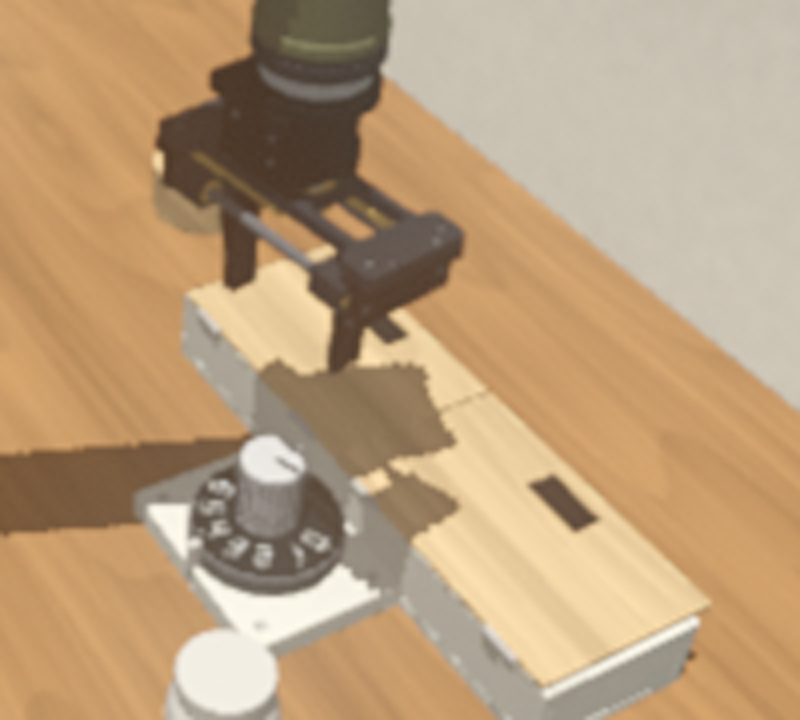

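servo_tool([
  {"angular": [0,0,0],"translation": [-30,0,0],"jaw": 1},
  {"angular": [0,0,0],"translation": [-70,0,-10],"jaw": 1},
  {"angular": [0,0,0],"translation": [-110,0,-20],"jaw": 1},
  {"angular": [0,0,0],"translation": [-150,0,-30],"jaw": 1},
  {"angular": [0,0,0],"translation": [-190,0,-40],"jaw": 1},
  {"angular": [0,0,0],"translation": [-230,0,-50],"jaw": 1},
  {"angular": [0,0,0],"translation": [-270,0,-50],"jaw": 1},
  {"angular": [0,0,0],"translation": [-310,0,-50],"jaw": 1},
  {"angular": [0,0,0],"translation": [-350,0,-50],"jaw": 1},
  {"angular": [0,0,0],"translation": [-380,0,-50],"jaw": 1},
  {"angular": [0,0,0],"translation": [-400,0,-50],"jaw": 1},
  {"angular": [0,0,0],"translation": [-400,0,-50],"jaw": 1},
])

```text
time_s: 47.9
tool_pos: [0.4278, 0.22, 0.3328]
orientation: [3.138, -0.002, -1.412]
ft_force: [0.7, 0.7, -0.3]
grip_width: 0.0872
```

```bash
python3 - <<'E'
from h import *
shot("side","s19",(260,160,420,300),5); shot("top","t19",(180,105,430,245),3.2)
for y in (-.213,.0115,.013,.213):
  for a in (0,.07):
    p=tray(-.063+.139*np.cos(a),y,.066+.139*np.sin(a)); q=proj("side",p); t=proj("top",p)
    print(y,a,((q-[260,160])*5).round(1),((t-[180,105])*3.2).round(1))
E
```

```text
-0.213 0 [738.1 550.7] [706.3  50.9]
-0.213 0.07 [742.4 538.4] [709.9  48.5]
0.0115 0 [459.9 285.9] [469.3  58.3]
0.0115 0.07 [462.1 273.9] [471.1  56.1]
0.013 0 [458.3 284.4] [467.7  58.4]
0.013 0.07 [460.5 272.3] [469.5  56.1]
0.213 0 [264.9 100.4] [256.6  65. ]
0.213 0.07 [266.   88.7] [256.7  62.8]
```

View pics/s19.png

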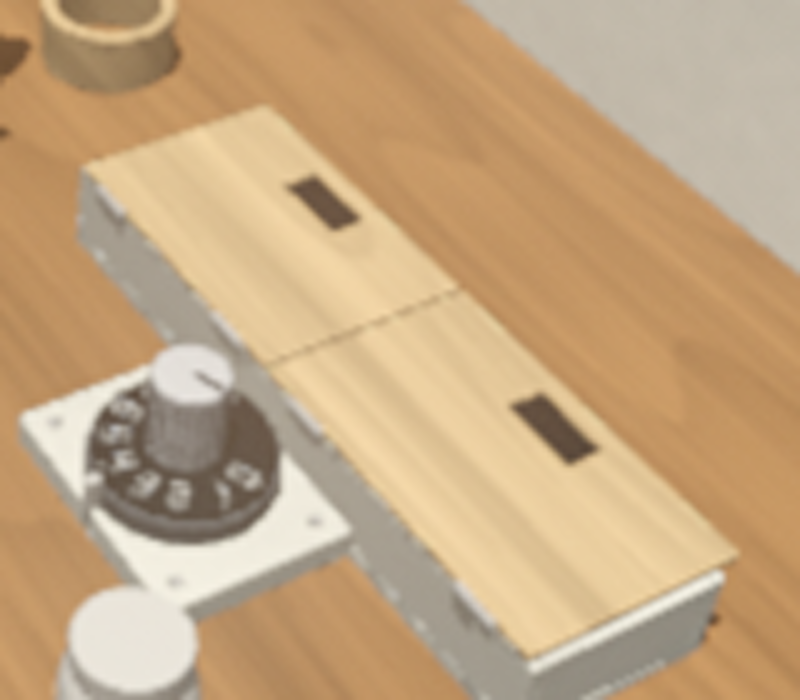

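View pics/t19.png

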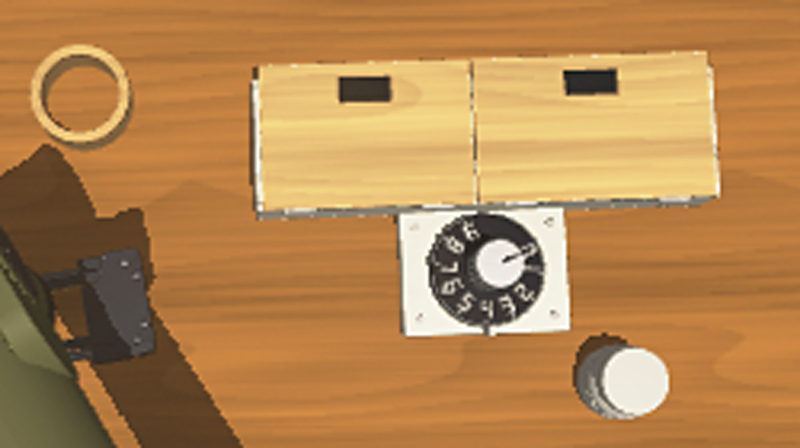

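```bash
python3 -c "
from cell import r; print(r.sign_off())"
```

```text
the job is handed in; nothing more can be done
None
```

The tray is packed and the job is handed in at about 48 s of robot time. Both tins are in the shorter bin and both cartons present are in the longer bin. I pressed both covers shut and turned the tally sleeve from 8 to 4.

- **Contents:** a wrist picture taken just before the covers were closed shows both tins and both cartons standing in their bins. I found no third carton. The brown block in the wire basket is larger and has no white strip, so I left it alone.
- **Covers:** in the last side picture the free-edge corners sit within about 6 px of the flat position in a 5x enlargement; a cover resting on its catch would be about 12 px higher. The pads were pressed with 17–18 N, and the fingertips reached 66 mm, the shut height.
- **Sleeve:** the numeral 4 is at the index bar in the wrist, side and top pictures taken after release.
- **Bystanders:** the tape roll and the jar look unmoved; I did not measure their final positions.
- **Disagreements:** wrist and top camera positions differed by a few millimetres, so I aimed between them. The first carton met the bin floor early, at about 25 N, because the grip had closed while lifting; it still stood correctly afterwards.

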